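Open the folding riser and load the cassette caddy

TASK

Swing the folded prop leg of the folding riser out with a steady push, over its leaf-spring catch, until it bears firmly against its stop and the catch has sprung up behind it; do not force it. Then pick up the cassette caddy by its handle and lower it gently onto the riser before letting go, level and lengthways along the leg, inside the lips. Leave the other things on the desk where they are.

Things in the scene. Friction and masses are not known exactly. Their poses are not given: they have to be found in the camera images.
- riser: Folding riser fixed to the desk: base plate 196 x 130 x 6 mm, upright grey back board, grey prop leg. Origin: on the desk, on the leg's vertical hinge axis; x points from the back board to where the opened leg lies. Back board: x -36 to -12 mm, y -65 to +65, flat top at z 90, with 12 mm high lips on its back edge and both ends. Never push it with over 25 N: touch it slowly.
- riser_seat (a point): Where the caddy belongs: point 47 mm out (riser x) from the hinge axis, 90 mm above the desk = centre of the caddy's underside when it stands on back board and leg, its length along the riser's x (wherever the stop is set). Lower it on held, under 40 mm/s, no dropping. Between the lips it then has 4 mm of play each way lengthways and 5 mm sideways.
- leg (a joint): Prop leg on its vertical hinge, rad: 0 = folded, along the riser's +y, its outer 70 mm standing out past the back board; swings clockwise seen from above; pi/2 = along the riser's +x. Its stop is adjustable and set anywhere from 1.44 to 1.70: find it by feel. Stays where left (1 to 2 N at 108 mm out); the last 0.35 rad before the stop rides over the catch and takes up to about 12 N.
- leg_end (a point): Middle of the leg's thickness, 110 mm out from the hinge axis, 85 mm above the desk. The leg is an upright plate 12 mm thick, 10 to 135 mm out, z 12 to 90 mm, with a 12 x 12 mm lip on top of its free end (123 to 135 mm out, to z 102). y axis outwards along the leg, x axis normal to it, the way it opens. The stop, a low post (to z 28 mm), meets it 108 to 128 mm out.
- catch (a joint): Steel leaf-spring catch on the base plate under the leg's path (34 mm long, free end beside the open leg, 88 mm out from the hinge axis; set together with the stop), rad: 0 = sprung up, as at the start; the leg presses it down to about 0.15 as it rides over. It springs up behind the leg only within the last 1.5 mm before the stop.
- caddy_center (a point): Centre, 37.5 mm above the underside, of the loose grey cassette caddy, about 0.35 kg: open tray 142 mm long (x) x 100 wide (y) x 35 high with cassettes up to 23 mm; a level carrying bar along its length over the middle, 112 mm long, 12 wide, from 61 to 75 mm above the underside, on two uprights 52 mm either side of the centre. z up. Either way round is fine.
- glove_box: Box of gloves 120 x 230 x 66 mm; leave alone. Origin at the centre of the underside.
- disinfectant: White bottle, 72 mm wide, 150 mm tall; leave alone. Origin at the centre of the underside.
- scanner: Hand scanner lying on the desk, 180 x 66 x 42 mm; leave alone. Origin at its underside.
Things that resemble listed ones, but are neither listed nor needed, are in the scene too. Leave any yellow look-alike of the part that bears caddy_center alone.

How it is judged:
On the way, in this order (a step that is already met when the one before it is completed fails the run):
1. the leg is pressed by the fingers against its stop (6 N or more) and the catch is up behind it (value of joint leg above 1.4 rad and value of joint catch below 0.06 rad and contact force between the fingers and riser above 6 N), for 0.1 s.
2. the caddy is lifted clear of the desk (height (world z) of caddy_center above 0.08 m), for 0.1 s.
3. the caddy is lowered into its place (within 4.5 mm of its seat) while still held by the fingers (x of caddy_center in the frame of riser between 0.04 and 0.054 m and y of caddy_center in the frame of riser between -0.008 and 0.008 m and z of caddy_center in the frame of riser below 0.132 m and contact force between the fingers and anything else above 3 N), for 0.1 s.
At the end, for the whole second after the job is handed in: The leg is open at its stop (over 1.40 rad, with the catch sprung up behind it, under 0.06 rad), and the caddy stands on back board and leg inside the lips: its centre within 7 mm lengthways, 8 mm sideways and 3 mm in height of its place, level within 0.04 rad and along the leg within 0.15 rad (value of joint leg above 1.4 rad and value of joint catch below 0.06 rad and x of caddy_center in the frame of riser between 0.04 and 0.054 m and y of caddy_center in the frame of riser between -0.008 and 0.008 m and z of caddy_center in the frame of riser between 0.1245 and 0.1305 m and angle between caddy_center's own z axis and vertical below 0.04 rad and angle between the x axis of caddy_center and the x axis of riser, either way round below 0.15 rad); the robot touches nothing.
It fails at once if the fingers push on the riser or its leg with more than 25 N (contact force between the fingers and riser above 25 N).
It fails at once if the caddy is banged down: the riser takes more than 90 N in all (contact force between riser and anything else above 90 N).
It fails at once if a bystander is moved more than 20 mm (distance of any of glove_box, disinfectant, scanner from where it was at the start of the episode above 0.02 m).
It also fails if it takes over 72 s, if anything falls off the work surface, if the arm or the gripper's body presses on something with over 40 N, if the wrist force passes 120 N, or if a joint passes its speed limit or range.

ROBOT

A 7-joint arm with a two-finger parallel gripper is mounted at the origin on the work surface. World frame = base frame: x ahead of the robot, y to its left, z up, the work surface at z = 0. Lengths are in m, angles in rad, forces in N, time in s.
With the tool pointing down it reaches from about 0.425 to 0.975 m from the base axis. Payload 16.7 kg.
Tool frame: the origin (TCP) lies midway between the tips of the shut fingers; the grasp point (between the pads) lies 19 mm behind it; z points along the fingers, y is the direction in which the jaws open and shut (so a half turn about z gives the same grasp; the last joint's range is limited). The gripper opens to 85 mm and grips with 20 to 120 N. Pads are 22 mm wide; open, the fingers measure 114 mm over their backs; the gripper's body (76 mm by 85 mm) begins 54 mm behind the grasp point. The pads swing forward as they close: fully open they stand 13 mm farther back than shut.
Start: joints at [-1.405, 0.426, 0.074, 1.606, -0.034, 1.111, -0.067], TCP at [0.209, 0.642, 0.231] pointing down, gripper open.
Joint ranges: [-2.85, 2.85], [-0.5, 2.14], [-1.23, 1.37], [0.21, 2.46], [-1.02, 4.16], [0.16, 2.05], [-2.73, 2.73]. Speed limits (rad/s): [1.89, 1.89, 2.39, 2.39, 3.01, 3.01, 3.01].

INTERFACE

Orientations are given as a unit quaternion [x, y, z, w].
In Python, from plant import observe, cams, job, nets gives the robot as it stands.
- The arm moves only by the tool play_rows, never from a script. Its argument "steps" is a list of rows, each an object of numbers: "tx", "ty", "tz": the shift along the tool's x, y, z normalised to -1 to 1, where 1 is 2.5 cm; "rx", "ry", "rz": the turn, a rotation vector about the tool's x, y, z normalised to -1 to 1, where 1 is 0.08 rad; "fingers": the opening, from 0 (shut) to 1 (fully open). A call has 1 to 12 rows; each row shifts and turns the commanded pose from where the row before left it, along the tool's axes as they then stand; what a row does not reach is not made up. A row lasts 1/12 s, in which the tool goes at most 41.7 mm and 7.16 degrees, less where a joint would pass 70% of its speed; a pose out of reach is approached as far as the arm can. A call with a number of a shift or a turn outside -1 to 1 is refused whole. A call with a gripper value outside its range is refused whole. The fingers move at their own pace and stop on an object; "grip_force" is the grip in N (left out, the last holds). Time passes only in rows, so rows that do not move let the fingers close. It gives the time, the measured TCP pose, the force and the opening at its end, in the units of the state.
- observe(): the state, without advancing time (a new reading comes with each control period).
- cams.snapshot(name): name is "scene" or "top" or "wrist"; returns a dict with "frame" (384x512x3 uint8, blue, green, red), "vfov" (degrees; the focal length in pixels is half the picture's height over the tangent of half this angle, whatever the lens; pixels are square), "cx", "cy" (the principal point, pixels), "T" (4x4, takes a point from camera to world coordinates); the wrist camera has in their place "mount" (4x4, takes a point from camera to tool coordinates, whose origin is the TCP and whose axes are the flange's). Camera axes: x right, y up, looking along -z (the intrinsics and any distortion apply to the point x, -y, -z); pixel columns grow to the right and rows downward; lengths in m; the calibration is good to about 2 mm. The wrist camera is an equidistant fisheye: a pixel r from the principal point sees the ray r / f radians off the axis. A picture is of the moment at which its call begins: read the wrist's pose just before it. There is no depth.
- job.hand_in(): hands the job in, once; it reports no verdict.
Trained networks look in a picture, given as the dict that the camera call returned (one of the last four; its "shot" number tells which), for a name from the list of things; names that differ only in an ending like _2 or _b are one class to them, and where a whole thing is asked for, a point or a joint stands for the part that bears it (a point fixed in the world has none). Each returns a list of dicts, best first, with "p" (0 to 1); they miss things now and then, are a little off and sometimes report something else, mostly with a low value. They report only what shows in the picture. A call takes as long as a camera call. They do not tell look-alikes from the thing itself.
- nets.silhouettes(picture, label): "mask" (384x512 bool, what is visible of it) and "pixel" ([column, row] in pixels, amid what is visible of it).
- nets.landmark_of(picture, label): "pixel" ([column, row] in pixels: a listed point, or the origin of a listed thing).
The state is a dict: "time": time; "joint_positions": joint angles; "dq": joint speeds; "joint_torque": joint torques, N m; "tool_pos": TCP position; "ee_rot": TCP orientation; "force": force on the tool from outside, world axes, zero at the start; "moment": the same for the moment, N m; "finger_gap": finger opening in m.
Only numpy, scipy, OpenCV 4.12 (cv2) and the standard library are available. Lean on these libraries where they do the work, as an engineer would, in place of code of your own. Each camera call takes 0.05 s, during which the arm holds its last target.

## Working session

There is one attempt and no reset: what is moved stays moved. The work goes in short steps, Python scripts to look and compute and a tool call to move; the robot and the scene stay as the last step left them, time stands still between calls to the robot, and variables do not carry over. Pictures are saved under pics/ and viewed, and the job is handed in when it is done.

Besides the shell and the picture viewer there is one more tool, called after "Emit:" as name(argument=value, ...) on one line, values as JSON. play_rows: Moves the arm, as the interface text tells. Scaled input: -1 to 1 covers 2.5 cm each way for a shift and 0.08 rad each way for a turn. Its arguments: {"type":"object","properties":{"steps":{"type":"array"},"grip_force":{"type":"number"}},"required":["steps"]}

```bash
mkdir -p pics; ls
cat > h.py <<'E'
import numpy as np, cv2
from plant import observe, cams, job, nets
from scipy.spatial.transform import Rotation as R
def ray(s,px,tool=None):
    f=192/np.tan(np.radians(s["vfov"])/2)
    u=(px[0]-s["cx"]);v=(px[1]-s["cy"])
    if "mount" in s:
        r=np.hypot(u,v);th=r/f
        d=np.array([np.sin(th)*u/max(r,1e-9),-np.sin(th)*v/max(r,1e-9),-np.cos(th)])
        T=tool@s["mount"]
    else:
        d=np.array([u/f,-v/f,-1]);T=s["T"]
    T=np.array(T)
    return T[:3,3],T[:3,:3]@d
def onz(s,px,z,tool=None):
    o,d=ray(s,px,tool);return o+d*(z-o[2])/d[2]
def proj(s,p,tool=None):
    f=192/np.tan(np.radians(s["vfov"])/2)
    T=np.array(s["T"]) if "T" in s else tool@np.array(s["mount"])
    c=np.linalg.inv(T)@np.append(p,1)
    x,y,z=c[0],-c[1],-c[2]
    if "mount" in s:
        r=np.hypot(x,y);th=np.arctan2(r,z);return np.array([s["cx"]+f*th*x/r,s["cy"]+f*th*y/r])
    return np.array([s["cx"]+f*x/z,s["cy"]+f*y/z])
def tool():
    o=observe();T=np.eye(4);T[:3,:3]=R.from_quat(o["ee_rot"]).as_matrix();T[:3,3]=o["tool_pos"];return T
E
python3 - <<'E'
from h import *
o=observe();print(o)
for n in ["scene","top"]:
    s=cams.snapshot(n);cv2.imwrite(f"pics/{n}0.png",s["frame"]);print(n,s["vfov"],s["cx"],s["cy"],np.round(s["T"],3).tolist(),[k for k in s])
    for l in ["riser","leg","leg_end","riser_seat","caddy_center","catch","glove_box","disinfectant","scanner"]:
        for d in nets.landmark_of(s,l) if l not in("leg","catch") else nets.silhouettes(s,l): print(l,d["pixel"],round(d["p"],2))
E
```

```text
pics
{'time': 0.0, 'joint_positions': array([-1.40549602,  0.42670063,  0.07388752,  1.60663074, -0.03411077,
        1.11080972, -0.06711274]), 'dq': array([ 1.83318767e-03,  2.28684495e-04, -4.42905726e-05,  1.63762002e-03,
       -1.31491548e-03,  1.46940245e-03, -8.17811586e-04]), 'joint_torque': array([-2.91356673e-04, -9.49823570e+01,  3.76071990e+00, -4.63527060e+01,
        1.91575993e-02,  1.00453425e-02,  3.00537067e-06]), 'tool_pos': array([0.20891519, 0.64141253, 0.23062215]), 'ee_rot': array([ 1.56792118e-01,  9.87631418e-01, -6.41845011e-04, -5.20142417e-05]), 'force': array([ 0.55149143,  0.16093731, -0.32402234]), 'moment': array([ 0.00646232, -0.04471073,  0.03155398]), 'finger_gap': 0.08554436968050651}
scene 43.13837867529644 262.6385527436704 195.65282480617276 [[0.262, -0.76, 0.595, 1.344], [0.965, 0.202, -0.166, -0.41], [0.006, 0.618, 0.786, 1.198], [0.0, 0.0, 0.0, 1.0]] ['frame', 'vfov', 'cx', 'cy', 'T', 'shot']
riser [347.1, 188.9] 0.63
leg [364.9, 172.3] 0.59
leg_end [385.5, 166.1] 0.59
riser_seat [355.5, 182.0] 0.8
caddy_center [196.5, 214.2] 0.91
caddy_center [258.9, 211.9] 0.78
caddy_center [114.4, 199.6] 0.77
caddy_center [200.9, 158.0] 0.74
glove_box [281.6, 287.9] 0.78
disinfectant [160.0, 262.6] 0.7
scanner [377.5, 269.9] 0.57
top 57.42847959980906 260.55967000818055 186.06419430916873 [[-0.027, 0.98, -0.196, 0.337], [-1.0, -0.028, -0.003, -0.176], [-0.008, 0.195, 0.981, 1.095], [0.0, 0.0, 0.0, 1.0]] ['frame', 'vfov', 'cx', 'cy', 'T', 'shot']
riser [170.3, 212.1] 0.55
leg [142.5, 213.1] 0.8
leg_end [123.7, 211.9] 0.76
riser_seat [161.7, 193.6] 0.75
riser_seat [125.9, 209.4] 0.35
caddy_center [405.4, 235.5] 0.78
caddy_center [327.6, 207.8] 0.71
caddy_center [267.1, 196.2] 0.67
caddy_center [310.9, 279.1] 0.61
catch [161.2, 188.7] 0.59
glove_box [259.7, 123.0] 0.74
disinfectant [361.8, 175.8] 0.74
scanner [181.2, 126.2] 0.79
```

View pics/scene0.png

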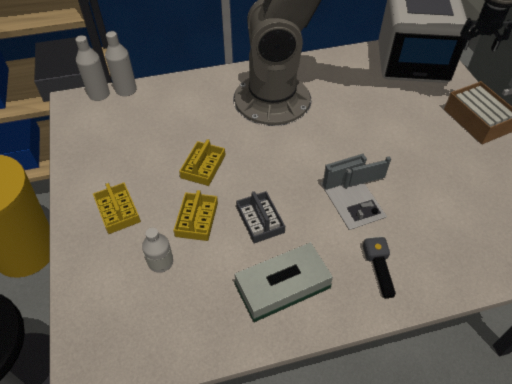

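View pics/top0.png

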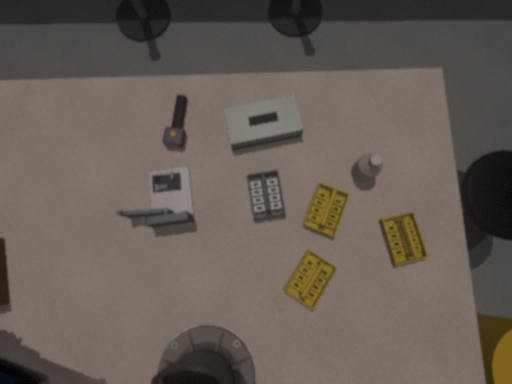

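Run:
```python
from h import *
a=cv2.imread("pics/scene0.png");b=cv2.imread("pics/top0.png")
cv2.imwrite("pics/s1.png",cv2.resize(a[110:290,60:300],None,fx=3.2,fy=3.2,interpolation=2))
cv2.imwrite("pics/s2.png",cv2.resize(a[120:260,290:450],None,fx=4,fy=4,interpolation=2))
cv2.imwrite("pics/t2.png",cv2.resize(b[140:270,90:240],None,fx=4.5,fy=4.5,interpolation=2))
cv2.imwrite("pics/t1.png",cv2.resize(b[140:320,230:460],None,fx=3.2,fy=3.2,interpolation=2))
```

```text
(no output)
```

View pics/s1.png

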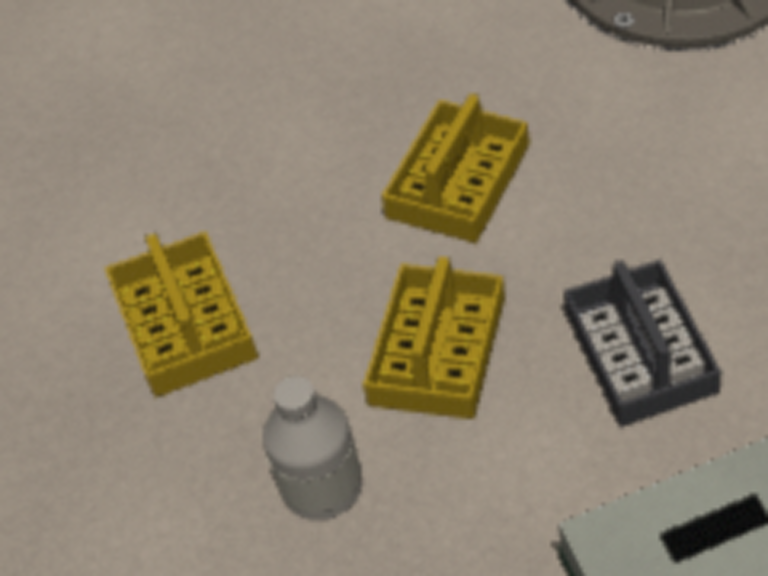

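View pics/s2.png

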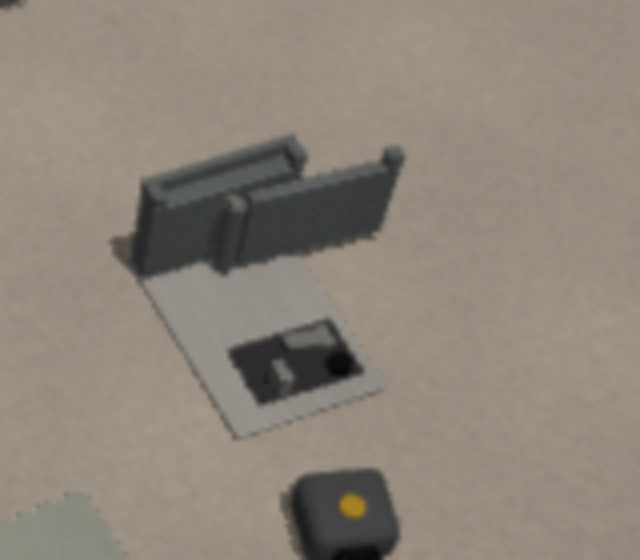

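View pics/t2.png

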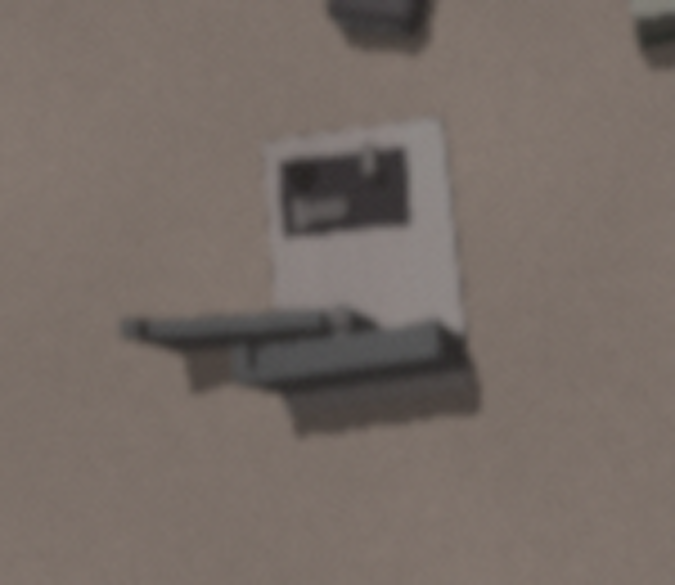

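View pics/t1.png

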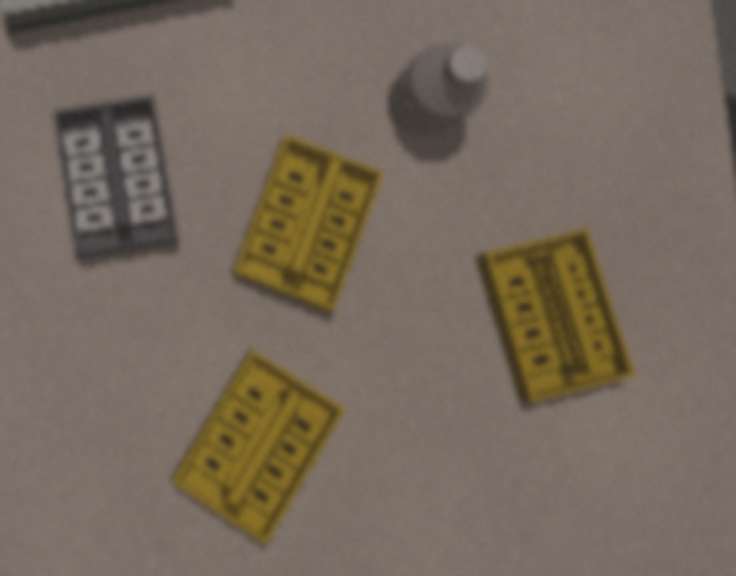

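The grey caddy is at scene (259,212) and top (267,196). The three yellow ones, at scene (196,214), (114,200) and (201,158), are look-alikes. The enlarged crops confirm that only this one is grey. The riser is at scene (355,185), with its leg folded towards world +y. Next I fit both poses from corners.

```bash
cat > fit.py <<'E'
from h import *
from scipy.optimize import least_squares
import pickle
S=cams.snapshot("scene");T=cams.snapshot("top")
pickle.dump((S,T),open("st.pkl","wb"))
def pw(q,p): 
    c,s=np.cos(q[2]),np.sin(q[2]);return np.array([q[0]+c*p[0]-s*p[1],q[1]+s*p[0]+c*p[1],p[2]])
xf=None
pts=[(S,325.75,188.75,(-12,-65,6)),(S,326.75,166.25,(-12,-65,102)),(S,363.25,154.25,(-36,65,102)),(S,366.2,158.7,(-12,65,102)),
(S,390.5,158.7,(6,135,102)),(S,383.75,179.25,(6,135,12)),(S,349.25,229.5,(None,-65,6)),(S,385.75,216.25,(None,65,6)),
(T,149.1,171.8,(None,65,6)),(T,187.8,166.7,(None,-65,6)),(T,144.4,225.1,(-36,65,102)),(T,187.8,212.2,(-12,-65,102)),(T,117.8,211.1,(6,135,102))]
def f(q,full=False):
    r=[]
    for s,u,v,p in pts:
        p=np.array([q[3] if p[0] is None else p[0]/1e3,p[1]/1e3,p[2]/1e3])
        r.append(proj(s,pw(q,p))-[u,v])
    return np.array(r) if full else np.ravel(r)
x0=onz(T,(170.3,212.1),0)
sol=least_squares(f,[x0[0],x0[1],0,.15],loss="soft_l1",x_scale=[.01,.01,.1,.01]);print(np.round(sol.x,4));print(np.round(f(sol.x,True),1).tolist())
q=sol.x
def lines(s,img,q,box,sc,off,col):
    (x0,x1),(y0,y1),(z0,z1)=box
    P=np.array([[x,y,z] for x in(x0,x1) for y in(y0,y1) for z in(z0,z1)])/1e3
    A=[(proj(s,pw(q,p))-off)*sc for p in P]
    for i in range(8):
        for b in(1,2,4):
            if not i&b: cv2.line(img,tuple(int(k) for k in A[i]),tuple(int(k) for k in A[i|b]),col,1)
def show(s,name,q,boxes,x,y,w,h,sc):
    im=cv2.resize(s["frame"][y:y+h,x:x+w],None,fx=sc,fy=sc,interpolation=2)
    for b in boxes: lines(s,im,q,b,sc,np.array([x-.5,y-.5]),(0,255,0))
    cv2.imwrite(name,im)
B=[((-36,-12),(-65,65),(6,90)),((-6,6),(10,135),(12,90)),((-6,6),(123,135),(90,102)),((q[3]*1e3-196,q[3]*1e3),(-65,65),(0,6)),((-36,-12),(-65,65),(90,102))]
if __name__=="__main__":
    show(S,"pics/fs.png",q,B,300,130,110,110,5);show(T,"pics/ft.png",q,B,105,150,100,90,6)
    cb=[((-71,71),(-50,50),(0,35)),((-56,56),(-6,6),(61,75))]
    for s,l in((S,(258.9,211.9)),(T,(267.1,196.2))): print(onz(s,l,.0375))
    # caddy mask fit: dark-grey landmark avg + yaw from mask
    for s in(S,T):
        for d in nets.silhouettes(s,"caddy_center"):
            m=d["mask"];print(d["pixel"],d["p"],s["frame"][m].mean(0))
E
python3 fit.py
```

```text
[0.4748 0.1037 0.0887 0.1455]
[[-1.0, 0.9], [1.4, 3.3], [-0.2, -1.0], [0.5, -0.1], [-0.7, -1.8], [0.2, -3.3], [-2.2, -1.1], [-0.1, 0.0], [0.6, -1.1], [2.3, -0.6], [-2.1, -0.6], [-0.4, -1.4], [-0.7, 1.6]]
[ 0.52164793 -0.19111222  0.0375    ]
[ 0.51544014 -0.19173362  0.0375    ]
[257.8, 216.3] 0.79 [76.00894454 78.6320811  81.03220036]
[197.9, 217.3] 0.79 [ 27.29681763 102.45471236 123.07711138]
[118.1, 204.1] 0.77 [ 29.03051948 106.52922078 127.95454545]
[203.3, 161.1] 0.56 [ 25.77526395  97.95098039 117.73001508]
[403.8, 237.7] 0.97 [ 35.45110232  82.95421142 101.11758055]
[267.3, 196.7] 0.85 [85.06113256 86.93951094 91.36550837]
[309.2, 279.2] 0.59 [ 39.08561835  95.41186346 115.7688864 ]
[366.7, 170.7] 0.37 [77.77147488 81.77633712 88.11507293]
```

```bash
sleep 1; ls pics
```

```text
fs.png
ft.png
s1.png
s2.png
scene0.png
t1.png
t2.png
top0.png
```

View pics/fs.png

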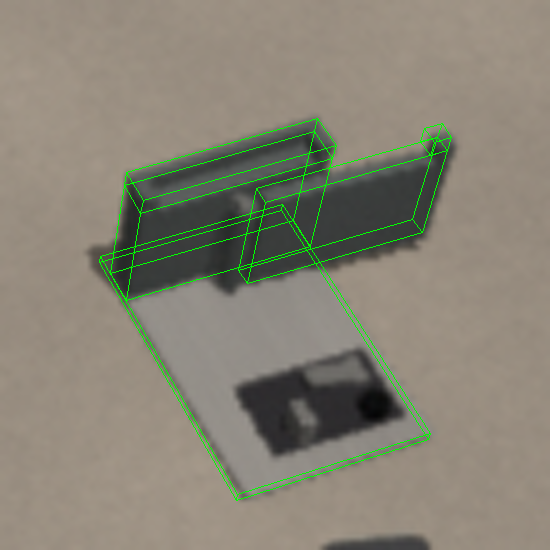

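View pics/ft.png

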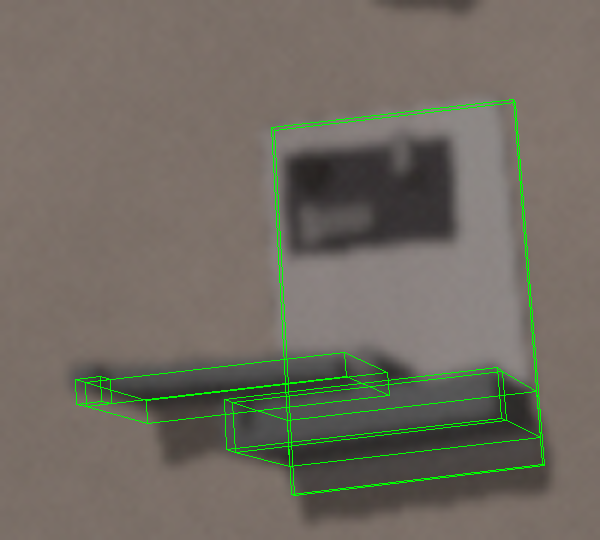

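Emit:
play_rows(steps=[{"rz":-1,"fingers":0},{"rz":-1,"fingers":0},{"rz":-1,"fingers":0},{"rz":-1,"fingers":0},{"rz":-1,"fingers":0},{"tx":-0.4,"ty":-0.92,"fingers":0},{"tx":-0.4,"ty":-0.92,"fingers":0},{"tx":-0.4,"ty":-0.92,"fingers":0},{"tx":-0.4,"ty":-0.92,"fingers":0},{"tx":-0.4,"ty":-0.92,"fingers":0},{"tx":-0.4,"ty":-0.92,"fingers":0},{"tx":-0.4,"ty":-0.92,"fingers":0}])

```text
schema error: expected keys tx, ty, tz, rx, ry, rz, fingers
```

Emit:
play_rows(steps=[{"tx":-0.4,"ty":-0.92,"fingers":0},{"tx":-0.4,"ty":-0.92,"fingers":0},{"tx":-0.4,"ty":-0.92,"fingers":0},{"tx":-0.4,"ty":-0.92,"fingers":0},{"tx":-0.4,"ty":-0.92,"fingers":0},{"tx":-0.4,"ty":-0.92,"fingers":0},{"tx":-0.4,"ty":-0.92,"fingers":0},{"tx":-0.4,"ty":-0.92,"fingers":0},{"fingers":0},{"fingers":0},{"fingers":0}])

```text
schema error: expected keys tx, ty, tz, rx, ry, rz, fingers
```

Run:
```python
from h import *
import pickle
t=tool();print(np.round(t,3).tolist(),observe()["time"],observe()["finger_gap"],observe()["force"],observe()["joint_positions"])
s=cams.snapshot("wrist");pickle.dump((s,t),open("w1.pkl","wb"))
print(s["vfov"],s["cx"],s["cy"],np.round(s["mount"],3).tolist())
cv2.imwrite("pics/w1.png",cv2.resize(s["frame"],None,fx=1.5,fy=1.5,interpolation=2))
for l in ["riser","leg_end","riser_seat","caddy_center"]:
    for d in nets.landmark_of(s,l): print(l,d["pixel"],round(d["p"],2), onz(s,d["pixel"],dict(riser=0,leg_end=.085,riser_seat=.09,caddy_center=.0375)[l],t))
```

```text
[[-0.951, 0.31, -0.0, 0.209], [0.31, 0.951, -0.0, 0.642], [0.0, -0.0, -1.0, 0.231], [0.0, 0.0, 0.0, 1.0]] 1.2 0.08514128081734323 [0.45912761 0.45664968 0.75725649] [-1.40550091  0.42607434  0.07387442  1.60602287 -0.03409894  1.11078852
 -0.06711425]
65.70646984690485 256.6180431829076 190.46087757453833 [[-0.0, 0.947, 0.322, 0.084], [1.0, 0.001, -0.0, 0.001], [-0.001, 0.322, -0.947, -0.143], [0.0, 0.0, 0.0, 1.0]]
caddy_center [12.1, 364.1] 0.68 [ 0.50741116 -0.15626353  0.0375    ]
```

View pics/w1.png

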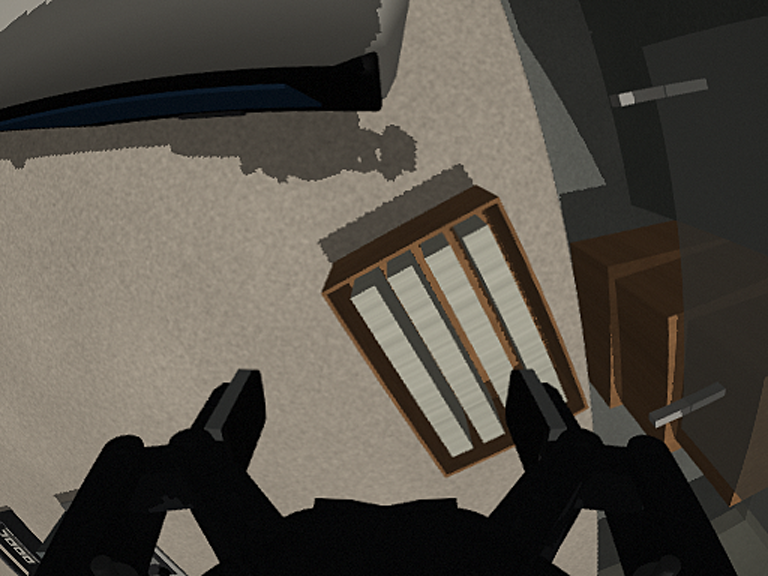

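Emit:
play_rows(steps=[{"tx":0,"ty":0,"tz":0,"rx":0,"ry":0,"rz":-1,"fingers":0},{"tx":0,"ty":0,"tz":0,"rx":0,"ry":0,"rz":-1,"fingers":0},{"tx":0,"ty":0,"tz":0,"rx":0,"ry":0,"rz":-1,"fingers":0},{"tx":0,"ty":0,"tz":0,"rx":0,"ry":0,"rz":-1,"fingers":0},{"tx":0,"ty":0,"tz":0,"rx":0,"ry":0,"rz":-1,"fingers":0},{"tx":-0.4,"ty":-0.92,"tz":0,"rx":0,"ry":0,"rz":0,"fingers":0},{"tx":-0.4,"ty":-0.92,"tz":0,"rx":0,"ry":0,"rz":0,"fingers":0},{"tx":-0.4,"ty":-0.92,"tz":0,"rx":0,"ry":0,"rz":0,"fingers":0},{"tx":-0.4,"ty":-0.92,"tz":0,"rx":0,"ry":0,"rz":0,"fingers":0},{"tx":-0.4,"ty":-0.92,"tz":0,"rx":0,"ry":0,"rz":0,"fingers":0},{"tx":-0.4,"ty":-0.92,"tz":0,"rx":0,"ry":0,"rz":0,"fingers":0},{"tx":-0.4,"ty":-0.92,"tz":0,"rx":0,"ry":0,"rz":0,"fingers":0}])

```text
time: 2.45
tool_pos: [0.2929, 0.4862, 0.2314]
ee_rot: [-0.043, 0.999, 0.0, 0.0]
force: [0.5, -0.1, -0.3]
finger_gap: -0.0002
```

Emit:
play_rows(steps=[{"tx":-0.4,"ty":-0.92,"tz":0,"rx":0,"ry":0,"rz":0,"fingers":0},{"tx":-0.4,"ty":-0.92,"tz":0,"rx":0,"ry":0,"rz":0,"fingers":0},{"tx":-0.4,"ty":-0.92,"tz":0,"rx":0,"ry":0,"rz":0,"fingers":0},{"tx":-0.4,"ty":-0.92,"tz":0,"rx":0,"ry":0,"rz":0,"fingers":0},{"tx":-0.4,"ty":-0.92,"tz":0,"rx":0,"ry":0,"rz":0,"fingers":0},{"tx":-0.4,"ty":-0.92,"tz":0,"rx":0,"ry":0,"rz":0,"fingers":0},{"tx":-0.4,"ty":-0.92,"tz":0,"rx":0,"ry":0,"rz":0,"fingers":0},{"tx":-0.4,"ty":-0.92,"tz":0,"rx":0,"ry":0,"rz":0,"fingers":0},{"tx":0,"ty":0,"tz":0,"rx":0,"ry":0,"rz":0,"fingers":0},{"tx":0,"ty":0,"tz":0,"rx":0,"ry":0,"rz":0,"fingers":0}])

```text
time: 3.28
tool_pos: [0.3884, 0.3099, 0.2316]
ee_rot: [-0.041, 0.999, 0.0, 0.0]
force: [-0.8, 0.4, -0.1]
finger_gap: -0.0002
```

Run:
```python
from h import *
import pickle
t=tool();print(np.round(t,3).tolist(),observe()["time"],observe()["finger_gap"],observe()["force"],observe()["joint_positions"])
s=cams.snapshot("wrist");pickle.dump((s,t),open("w1.pkl","wb"))
cv2.imwrite("pics/w2.png",cv2.resize(s["frame"],None,fx=1.5,fy=1.5,interpolation=2))
for l in ["riser","leg_end","riser_seat","caddy_center"]:
    for d in nets.landmark_of(s,l): print(l,d["pixel"],round(d["p"],2), onz(s,d["pixel"],dict(riser=0,leg_end=.085,riser_seat=.09,caddy_center=.0375)[l],t))
```

```text
[[-0.997, -0.083, 0.0, 0.388], [-0.083, 0.997, 0.0, 0.31], [-0.0, 0.0, -1.0, 0.232], [0.0, 0.0, 0.0, 1.0]] 3.2833 -0.00023083317441309936 [-0.7955156   0.43773465 -0.09360669] [-0.93851077  0.13126439  0.14862814  2.00371607 -0.02291393  1.00763951
  0.87459316]
riser [113.4, 205.3] 0.68 [ 4.72554401e-01  1.07460883e-01 -5.55111512e-17]
leg_end [164.7, 239.8] 0.96 [0.47122442 0.2136049  0.085     ]
riser_seat [94.1, 265.8] 0.94 [0.52016951 0.11427356 0.09      ]
```

View pics/w2.png

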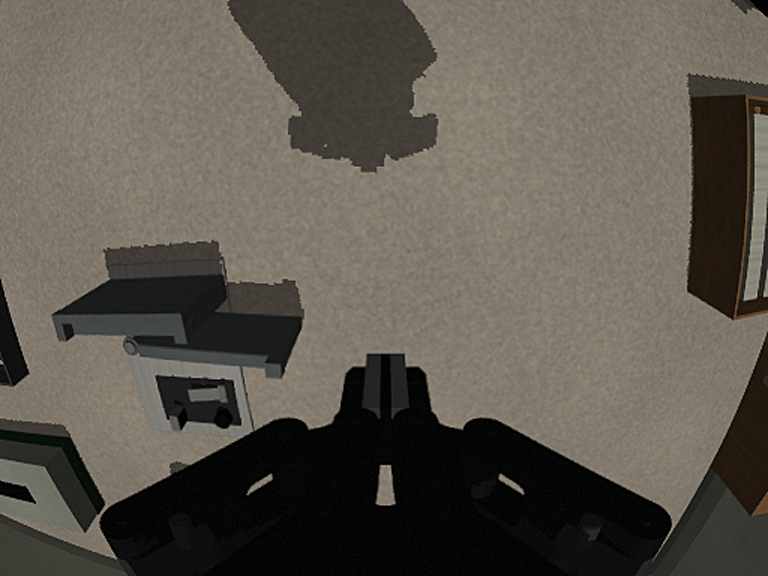

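Run:
```python
from h import *
import pickle
s,t=pickle.load(open("w1.pkl","rb"))
cv2.imwrite("pics/w2c.png",cv2.resize(s["frame"][155:300,25:215],None,fx=4,fy=4,interpolation=2))
```

```text
(no output)
```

View pics/w2c.png

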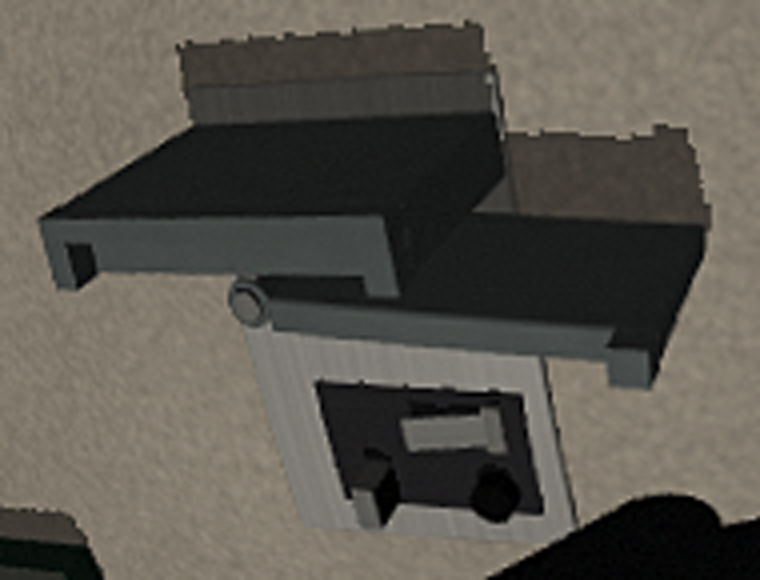

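```bash
cat > fit2.py <<'E'
from h import *
from scipy.optimize import least_squares
import pickle
S,T=pickle.load(open("st.pkl","rb"));W,tl=pickle.load(open("w1.pkl","rb"))
c=[((38,218),(-36,-65,102)),((385,215),(-36,65,102)),((400,296),(-12,65,102)),((57,288),(-12,-65,102)),((650,388),('L',6,135,102)),((608,384),('L',6,123,102)),((658,348),('L',-6,135,102)),((707,228),('L',-6,135,12)),
((578,527),('F',65,6)),((308,527),('F',-65,6)),((195,125),(-36,-65,6)),((500,115),(-36,65,6)),((248,302),(0,0,90))]
def pw(q,p):
    cc,s=np.cos(q[2]),np.sin(q[2]);return np.array([q[0]+cc*p[0]-s*p[1],q[1]+s*p[0]+cc*p[1],p[2]])
def f(q,full=False):
    r=[]
    for (u,v),p in c:
        if p[0]=='L':
            a=q[4];x,y,z=np.array(p[1:])/1e3
            P=np.array([x*np.cos(a)+y*np.sin(a),-x*np.sin(a)+y*np.cos(a),z])
        elif p[0]=='F': P=np.array([q[3],p[1]/1e3,p[2]/1e3])
        else: P=np.array(p)/1e3
        r.append(proj(W,pw(q,P),tl)-[u/4+25-.375,v/4+155-.375])
    return np.array(r) if full else np.ravel(r)
sol=least_squares(f,[.474,.105,.08,.145,0],x_scale=[.01,.01,.1,.01,.1],loss="soft_l1")
print(np.round(sol.x,4));print(np.round(f(sol.x,True),1).tolist())
E
python3 fit2.py
cat > cad.py <<'E'
from h import *
from scipy.optimize import least_squares
import pickle
S,T=pickle.load(open("st.pkl","rb"))
c=[(T,247.2,175,71,50),(T,277.8,170.3,71,-50),(T,285.3,215.9,-71,-50),(T,254.7,220.3,-71,50),
(S,236.25,201.6,-71,-50),(S,266.25,191.9,-71,50),(S,284.7,228.1,71,50),(S,253.75,237.5,71,-50)]
def g(q):
    cc,s=np.cos(q[2]),np.sin(q[2]);r=[]
    for k,u,v,x,y in c:
        x/=1e3;y/=1e3
        r+=list(proj(k,[q[0]+cc*x-s*y,q[1]+s*x+cc*y,.035])-[u,v])
    return np.array(r)
k=least_squares(g,[.518,-.19,.1],x_scale=[.01,.01,.1]);print(np.round(k.x,4),np.round(k.fun,1).reshape(-1,2).tolist())
E
python3 cad.py
```

```text
[0.4729 0.1097 0.1187 0.143  0.0771]
[[-0.0, 0.3], [-0.2, -0.2], [0.3, -0.1], [0.3, 0.4], [1.0, 0.1], [0.8, 0.4], [-1.7, 0.4], [0.2, -1.9], [0.7, 2.8], [-1.5, -1.5], [-0.6, -0.5], [-0.0, -1.8], [-1.6, 2.6]]
[ 0.5235 -0.189   0.1244] [[-0.5, -1.1], [0.7, -1.1], [0.7, -1.8], [-1.3, -1.2], [-0.7, -1.4], [-0.1, -1.4], [0.2, -2.3], [-0.9, -0.8]]
```

Emit:
play_rows(steps=[{"tx":0,"ty":0,"tz":0,"rx":0,"ry":0,"rz":-0.45,"fingers":0},{"tx":-0.36,"ty":-0.97,"tz":0.5,"rx":0,"ry":0,"rz":0,"fingers":0},{"tx":-0.36,"ty":-0.97,"tz":0.5,"rx":0,"ry":0,"rz":0,"fingers":0},{"tx":-0.36,"ty":-0.97,"tz":0.5,"rx":0,"ry":0,"rz":0,"fingers":0},{"tx":-0.36,"ty":-0.97,"tz":0.5,"rx":0,"ry":0,"rz":0,"fingers":0},{"tx":0,"ty":0,"tz":0.8,"rx":0,"ry":0,"rz":0,"fingers":0},{"tx":0,"ty":0,"tz":0.8,"rx":0,"ry":0,"rz":0,"fingers":0},{"tx":0,"ty":0,"tz":0,"rx":0,"ry":0,"rz":0,"fingers":0},{"tx":0,"ty":0,"tz":0,"rx":0,"ry":0,"rz":0,"fingers":0}])

```text
time: 4.28
tool_pos: [0.4347, 0.2191, 0.1409]
ee_rot: [-0.061, 0.998, -0.001, -0.001]
force: [0.1, 0.1, 0.7]
finger_gap: -0.0002
```

```bash
cat >> h.py <<'E'
H=[.4729,.1097,.1187]
def rf(p,H=H):
    c,s=np.cos(H[2]),np.sin(H[2]);d=np.array(p[:2])-H[:2]
    return np.array([c*d[0]+s*d[1],-s*d[0]+c*d[1],p[2]])*1e3
E
python3 - <<'E'
from h import *
import pickle
t=tool();print(rf(t[:3,3]),np.arctan2(-t[1,0],-t[0,0]),observe()["force"])
s=cams.snapshot("wrist");pickle.dump((s,t),open("w2.pkl","wb"))
cv2.imwrite("pics/w3.png",cv2.resize(s["frame"],None,fx=1.5,fy=1.5,interpolation=2))
E
```

```text
[-24.98735923 113.11761875 140.94438394] 0.1219341055050011 [0.1237463  0.12341642 0.7408136 ]
```

View pics/w3.png

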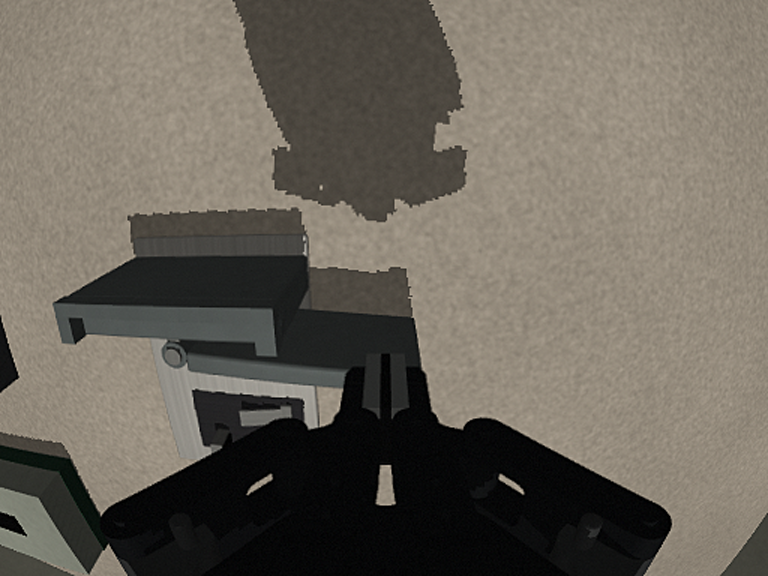

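Emit:
play_rows(steps=[{"tx":0,"ty":0,"tz":0.76,"rx":0,"ry":0,"rz":0,"fingers":0},{"tx":0,"ty":0,"tz":0.76,"rx":0,"ry":0,"rz":0,"fingers":0},{"tx":0,"ty":0,"tz":0.76,"rx":0,"ry":0,"rz":0,"fingers":0},{"tx":0,"ty":0,"tz":0.76,"rx":0,"ry":0,"rz":0,"fingers":0},{"tx":-0.15,"ty":0,"tz":0,"rx":0,"ry":0,"rz":0,"fingers":0},{"tx":-0.15,"ty":0,"tz":0,"rx":0,"ry":0,"rz":0,"fingers":0},{"tx":-0.15,"ty":0,"tz":0,"rx":0,"ry":0,"rz":0,"fingers":0},{"tx":-0.15,"ty":0,"tz":0,"rx":0,"ry":0,"rz":0,"fingers":0}])

```text
time: 5.0
tool_pos: [0.4515, 0.2214, 0.0669]
ee_rot: [-0.061, 0.998, 0.001, 0.001]
force: [0.2, -0.7, -0.4]
finger_gap: -0.0003
```

Run:
```python
from h import *
o=observe();print(rf(o["tool_pos"]),o["force"])
# arc plan in riser frame, TCP target mm; block half 11 x 14.5
prev=None
for a in np.arange(.1,1.75,.1):
    u=np.array([np.sin(a),np.cos(a)]);n=np.array([np.cos(a),-np.sin(a)])
    h=11*abs(np.cos(a))+14.5*abs(np.sin(a))
    c=110*u-n*(6+h)
    print(round(a,2),np.round(c,1), None if prev is None else np.round([-(c-prev)[0]/25,(c-prev)[1]/25],2)); prev=c
```

```text
[ -8.00058943 113.49277927  66.89153857] [ 0.1506175  -0.69262406 -0.4064027 ]
0.1 [ -7.3 111.3] None
0.2 [  2.6 111.7] [-0.4   0.02]
0.3 [ 12.6 111.2] [-0.4  -0.02]
0.4 [ 22.8 109.8] [-0.41 -0.06]
0.5 [ 32.9 107.4] [-0.4 -0.1]
0.6 [ 42.9 103.9] [-0.4  -0.14]
0.7 [52.7 99.4] [-0.39 -0.18]
0.8 [62.1 93.9] [-0.38 -0.22]
0.9 [71.1 87.3] [-0.36 -0.26]
1.0 [79.5 79.8] [-0.34 -0.3 ]
1.1 [87.2 71.2] [-0.31 -0.34]
1.2 [94.  61.8] [-0.27 -0.38]
1.3 [99.9 51.5] [-0.23 -0.41]
1.4 [104.6  40.5] [-0.19 -0.44]
1.5 [108.2  29. ] [-0.14 -0.46]
1.6 [110.6  17.6] [-0.09 -0.46]
1.7 [111.9   7.4] [-0.05 -0.41]
```

Emit:
play_rows(steps=[{"tx":-0.2,"ty":0,"tz":0,"rx":0,"ry":0,"rz":0,"fingers":0},{"tx":-0.2,"ty":0,"tz":0,"rx":0,"ry":0,"rz":0,"fingers":0},{"tx":-0.2,"ty":-0.01,"tz":0,"rx":0,"ry":0,"rz":0,"fingers":0},{"tx":-0.2,"ty":-0.01,"tz":0,"rx":0,"ry":0,"rz":0,"fingers":0},{"tx":-0.2,"ty":-0.03,"tz":0,"rx":0,"ry":0,"rz":0,"fingers":0},{"tx":-0.2,"ty":-0.04,"tz":0,"rx":0,"ry":0,"rz":0,"fingers":0},{"tx":-0.2,"ty":-0.05,"tz":0,"rx":0,"ry":0,"rz":0,"fingers":0},{"tx":-0.2,"ty":-0.06,"tz":0,"rx":0,"ry":0,"rz":0,"fingers":0},{"tx":-0.2,"ty":-0.08,"tz":0,"rx":0,"ry":0,"rz":0,"fingers":0}])

```text
time: 5.75
tool_pos: [0.4961, 0.219, 0.0652]
ee_rot: [-0.061, 0.998, -0.0, -0.0]
force: [-1.7, -1.1, 0.3]
finger_gap: -0.0002
```

Run:
```python
from h import *
import pickle
o=observe();t=tool();print(rf(t[:3,3]),o["force"])
s=cams.snapshot("wrist")
cv2.imwrite("pics/w4.png",cv2.resize(s["frame"],None,fx=1.5,fy=1.5,interpolation=2))
```

```text
[ 35.97035383 105.82423537  65.20780035] [-1.74716535 -1.12956203  0.28211575]
```

View pics/w4.png

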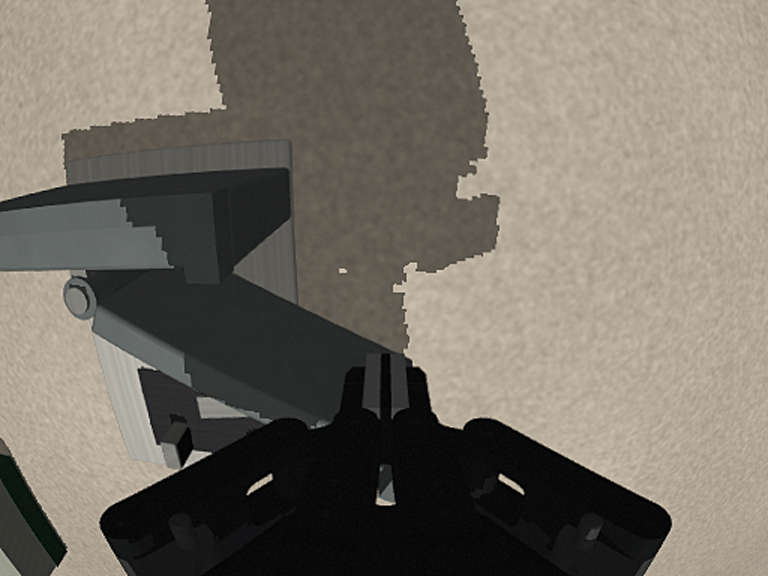

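Emit:
play_rows(steps=[{"tx":-0.24,"ty":-0.1,"tz":0,"rx":0,"ry":0,"rz":0,"fingers":0},{"tx":-0.2,"ty":-0.09,"tz":0,"rx":0,"ry":0,"rz":0,"fingers":0},{"tx":-0.2,"ty":-0.09,"tz":0,"rx":0,"ry":0,"rz":0,"fingers":0},{"tx":-0.19,"ty":-0.11,"tz":0,"rx":0,"ry":0,"rz":0,"fingers":0},{"tx":-0.19,"ty":-0.11,"tz":0,"rx":0,"ry":0,"rz":0,"fingers":0},{"tx":-0.18,"ty":-0.13,"tz":0,"rx":0,"ry":0,"rz":0,"fingers":0},{"tx":-0.18,"ty":-0.13,"tz":0,"rx":0,"ry":0,"rz":0,"fingers":0},{"tx":-0.17,"ty":-0.15,"tz":0,"rx":0,"ry":0,"rz":0,"fingers":0},{"tx":-0.17,"ty":-0.15,"tz":0,"rx":0,"ry":0,"rz":0,"fingers":0}])

```text
time: 6.55
tool_pos: [0.542, 0.1977, 0.0653]
ee_rot: [-0.061, 0.998, 0.0, -0.0]
force: [-2.1, 0.2, 0.1]
finger_gap: 0.0001
```

Run:
```python
from h import *
o=observe();print(rf(o["tool_pos"]),o["force"])
```

```text
[79.02682854 79.23178239 65.29924476] [-2.07453767  0.23528801  0.05306733]
```

Emit:
play_rows(steps=[{"tx":-0.08,"ty":-0.085,"tz":0,"rx":0,"ry":0,"rz":0,"fingers":0},{"tx":-0.08,"ty":-0.085,"tz":0,"rx":0,"ry":0,"rz":0,"fingers":0},{"tx":-0.075,"ty":-0.085,"tz":0,"rx":0,"ry":0,"rz":0,"fingers":0},{"tx":-0.075,"ty":-0.085,"tz":0,"rx":0,"ry":0,"rz":0,"fingers":0},{"tx":-0.07,"ty":-0.095,"tz":0,"rx":0,"ry":0,"rz":0,"fingers":0},{"tx":-0.07,"ty":-0.095,"tz":0,"rx":0,"ry":0,"rz":0,"fingers":0}])

```text
time: 7.05
tool_pos: [0.5544, 0.1862, 0.0653]
ee_rot: [-0.061, 0.998, 0.0, -0.0]
force: [-1.8, 0.4, 0.8]
finger_gap: -0.0001
```

Emit:
play_rows(steps=[{"tx":-0.07,"ty":-0.095,"tz":0,"rx":0,"ry":0,"rz":0,"fingers":0},{"tx":-0.07,"ty":-0.095,"tz":0,"rx":0,"ry":0,"rz":0,"fingers":0},{"tx":-0.06,"ty":-0.1,"tz":0,"rx":0,"ry":0,"rz":0,"fingers":0},{"tx":-0.06,"ty":-0.1,"tz":0,"rx":0,"ry":0,"rz":0,"fingers":0}])

```text
time: 7.38
tool_pos: [0.5618, 0.1773, 0.0653]
ee_rot: [-0.061, 0.998, 0.0, -0.0]
force: [-7.4, 3.9, 3.2]
finger_gap: -0.0001
```

Run:
```python
from h import *
o=observe();t=tool();print(rf(t[:3,3]),o["force"])
s=cams.snapshot("wrist")
cv2.imwrite("pics/w5.png",cv2.resize(s["frame"],None,fx=1.5,fy=1.5,interpolation=2))
```

```text
[96.25229797 56.63230272 65.2510129 ] [-7.36670544  3.85943973  3.15325077]
```

View pics/w5.png

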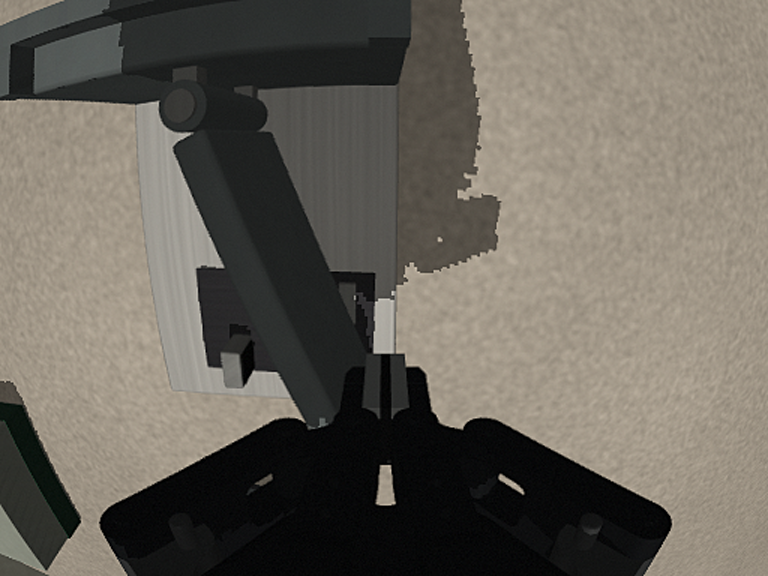

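Emit:
play_rows(steps=[{"tx":-0.01,"ty":-0.1,"tz":0,"rx":0,"ry":0,"rz":0,"fingers":0},{"tx":-0.02,"ty":-0.1,"tz":0,"rx":0,"ry":0,"rz":0,"fingers":0},{"tx":-0.02,"ty":-0.1,"tz":0,"rx":0,"ry":0,"rz":0,"fingers":0}])

```text
time: 7.68
tool_pos: [0.5645, 0.1715, 0.0655]
ee_rot: [-0.061, 0.998, 0.001, 0.001]
force: [1.2, 9.6, -2.6]
finger_gap: -0.0004
```

Emit:
play_rows(steps=[{"tx":-0.02,"ty":-0.09,"tz":0,"rx":0,"ry":0,"rz":0,"fingers":0},{"tx":-0.02,"ty":-0.09,"tz":0,"rx":0,"ry":0,"rz":0,"fingers":0}])

```text
time: 7.85
tool_pos: [0.5664, 0.1673, 0.0656]
ee_rot: [-0.061, 0.998, 0.001, 0.001]
force: [2.0, 9.1, -2.3]
finger_gap: -0.0
```

Emit:
play_rows(steps=[{"tx":-0.025,"ty":-0.08,"tz":0,"rx":0,"ry":0,"rz":0,"fingers":0},{"tx":-0.025,"ty":-0.08,"tz":0,"rx":0,"ry":0,"rz":0,"fingers":0}])

```text
time: 8.02
tool_pos: [0.5681, 0.1634, 0.0656]
ee_rot: [-0.061, 0.998, 0.001, 0.001]
force: [1.6, 9.0, -1.6]
finger_gap: -0.0001
```

Emit:
play_rows(steps=[{"tx":-0.02,"ty":-0.08,"tz":0,"rx":0,"ry":0,"rz":0,"fingers":0},{"tx":-0.02,"ty":-0.08,"tz":0,"rx":0,"ry":0,"rz":0,"fingers":0}])

```text
time: 8.18
tool_pos: [0.5697, 0.1595, 0.0656]
ee_rot: [-0.061, 0.998, 0.001, 0.001]
force: [1.9, 8.1, -2.8]
finger_gap: 0.0001
```

Emit:
play_rows(steps=[{"tx":-0.02,"ty":-0.08,"tz":0,"rx":0,"ry":0,"rz":0,"fingers":0},{"tx":-0.02,"ty":-0.08,"tz":0,"rx":0,"ry":0,"rz":0,"fingers":0}])

```text
time: 8.35
tool_pos: [0.5712, 0.1556, 0.0656]
ee_rot: [-0.061, 0.998, 0.001, 0.001]
force: [2.2, 7.9, -1.9]
finger_gap: 0.0002
```

Emit:
play_rows(steps=[{"tx":-0.01,"ty":-0.04,"tz":0,"rx":0,"ry":0,"rz":0,"fingers":0},{"tx":-0.01,"ty":-0.04,"tz":0,"rx":0,"ry":0,"rz":0,"fingers":0}])

```text
time: 8.52
tool_pos: [0.5719, 0.1534, 0.0656]
ee_rot: [-0.061, 0.998, 0.001, 0.001]
force: [1.9, 6.3, -2.2]
finger_gap: 0.0002
```

Emit:
play_rows(steps=[{"tx":-0.01,"ty":-0.04,"tz":0,"rx":0,"ry":0,"rz":0,"fingers":0},{"tx":-0.01,"ty":-0.04,"tz":0,"rx":0,"ry":0,"rz":0,"fingers":0}])

```text
time: 8.68
tool_pos: [0.5725, 0.1515, 0.0656]
ee_rot: [-0.061, 0.998, 0.001, 0.001]
force: [1.2, 5.7, -2.1]
finger_gap: -0.0004
```

Emit:
play_rows(steps=[{"tx":-0.01,"ty":-0.04,"tz":0,"rx":0,"ry":0,"rz":0,"fingers":0},{"tx":-0.01,"ty":-0.04,"tz":0,"rx":0,"ry":0,"rz":0,"fingers":0}])

```text
time: 8.85
tool_pos: [0.5731, 0.1495, 0.0655]
ee_rot: [-0.061, 0.998, 0.001, 0.001]
force: [1.1, 6.0, -0.9]
finger_gap: -0.0001
```

Emit:
play_rows(steps=[{"tx":-0.01,"ty":-0.04,"tz":0,"rx":0,"ry":0,"rz":0,"fingers":0},{"tx":-0.01,"ty":-0.04,"tz":0,"rx":0,"ry":0,"rz":0,"fingers":0}])

```text
time: 9.02
tool_pos: [0.5737, 0.1475, 0.0655]
ee_rot: [-0.061, 0.998, 0.001, 0.001]
force: [0.0, 5.8, -0.6]
finger_gap: -0.0001
```

Emit:
play_rows(steps=[{"tx":-0.01,"ty":-0.04,"tz":0,"rx":0,"ry":0,"rz":0,"fingers":0},{"tx":0,"ty":-0.04,"tz":0,"rx":0,"ry":0,"rz":0,"fingers":0}])

```text
time: 9.18
tool_pos: [0.5742, 0.1455, 0.0655]
ee_rot: [-0.061, 0.998, 0.001, 0.0]
force: [-0.2, 5.7, -1.1]
finger_gap: 0.0001
```

Emit:
play_rows(steps=[{"tx":-0.01,"ty":-0.04,"tz":0,"rx":0,"ry":0,"rz":0,"fingers":0},{"tx":0,"ty":-0.04,"tz":0,"rx":0,"ry":0,"rz":0,"fingers":0}])

```text
time: 9.35
tool_pos: [0.5746, 0.1435, 0.0655]
ee_rot: [-0.061, 0.998, 0.0, 0.0]
force: [-0.1, 5.6, -0.9]
finger_gap: -0.0001
```

Emit:
play_rows(steps=[{"tx":0,"ty":-0.04,"tz":0,"rx":0,"ry":0,"rz":0,"fingers":0},{"tx":0,"ty":-0.04,"tz":0,"rx":0,"ry":0,"rz":0,"fingers":0}])

```text
time: 9.52
tool_pos: [0.575, 0.1416, 0.0655]
ee_rot: [-0.061, 0.998, 0.001, 0.001]
force: [0.4, 6.1, -1.3]
finger_gap: -0.0002
```

Run:
```python
from h import *
o=observe();t=tool();print(rf(t[:3,3]),o["force"])
s=cams.snapshot("wrist")
cv2.imwrite("pics/w6.png",cv2.resize(s["frame"],None,fx=1.5,fy=1.5,interpolation=2))
```

```text
[105.19485702  19.58206363  65.5305682 ] [ 0.39336923  6.12792193 -1.30263361]
```

View pics/w6.png

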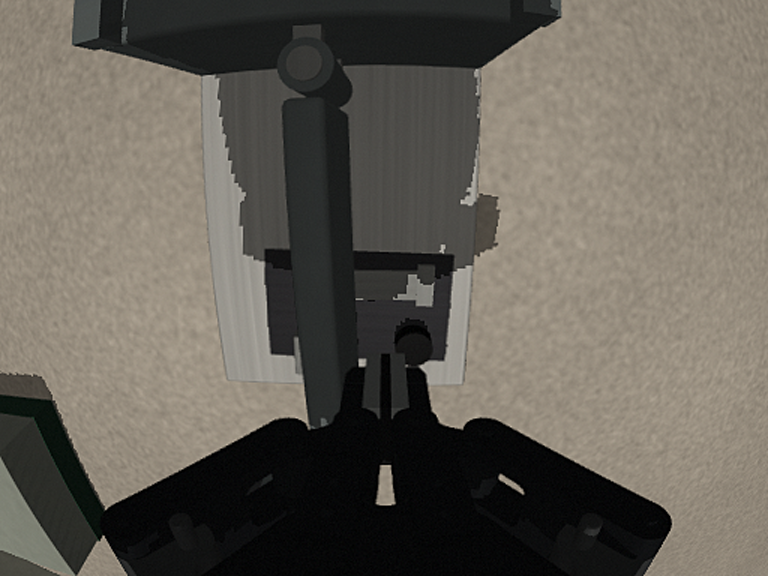

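Emit:
play_rows(steps=[{"tx":0,"ty":-0.03,"tz":0,"rx":0,"ry":0,"rz":0,"fingers":0},{"tx":0,"ty":-0.03,"tz":0,"rx":0,"ry":0,"rz":0,"fingers":0}])

```text
time: 9.73
tool_pos: [0.5753, 0.1402, 0.0655]
ee_rot: [-0.061, 0.998, 0.001, 0.001]
force: [1.3, 6.2, -2.3]
finger_gap: -0.0001
```

Emit:
play_rows(steps=[{"tx":0,"ty":-0.03,"tz":0,"rx":0,"ry":0,"rz":0,"fingers":0},{"tx":0,"ty":-0.03,"tz":0,"rx":0,"ry":0,"rz":0,"fingers":0}])

```text
time: 9.9
tool_pos: [0.5755, 0.1388, 0.0655]
ee_rot: [-0.061, 0.998, 0.001, 0.001]
force: [1.7, 6.1, -1.8]
finger_gap: -0.0
```

Emit:
play_rows(steps=[{"tx":0,"ty":-0.03,"tz":0,"rx":0,"ry":0,"rz":0,"fingers":0},{"tx":0,"ty":-0.03,"tz":0,"rx":0,"ry":0,"rz":0,"fingers":0}])

```text
time: 10.07
tool_pos: [0.5755, 0.1361, 0.0655]
ee_rot: [-0.061, 0.998, 0.0, 0.0]
force: [0.5, 1.6, 1.0]
finger_gap: -0.0002
```

Emit:
play_rows(steps=[{"tx":0,"ty":-0.03,"tz":0,"rx":0,"ry":0,"rz":0,"fingers":0}])

```text
time: 10.15
tool_pos: [0.5755, 0.1355, 0.0655]
ee_rot: [-0.061, 0.998, 0.0, 0.0]
force: [0.8, 7.6, -0.2]
finger_gap: -0.0001
```

Emit:
play_rows(steps=[{"tx":0,"ty":-0.03,"tz":0,"rx":0,"ry":0,"rz":0,"fingers":0}])

```text
time: 10.23
tool_pos: [0.5755, 0.1355, 0.0655]
ee_rot: [-0.061, 0.998, 0.0, 0.0]
force: [1.1, 9.3, -0.4]
finger_gap: -0.0
```

Emit:
play_rows(steps=[{"tx":0,"ty":-0.03,"tz":0,"rx":0,"ry":0,"rz":0,"fingers":0}])

```text
time: 10.32
tool_pos: [0.5754, 0.1354, 0.0655]
ee_rot: [-0.061, 0.998, 0.001, 0.0]
force: [0.4, 12.9, -1.1]
finger_gap: -0.0001
```

Emit:
play_rows(steps=[{"tx":0,"ty":0,"tz":0,"rx":0,"ry":0,"rz":0,"fingers":0},{"tx":0,"ty":0,"tz":0,"rx":0,"ry":0,"rz":0,"fingers":0},{"tx":0,"ty":0,"tz":0,"rx":0,"ry":0,"rz":0,"fingers":0}])

```text
time: 10.57
tool_pos: [0.5755, 0.1355, 0.0655]
ee_rot: [-0.061, 0.998, 0.001, 0.0]
force: [0.3, 10.3, -0.3]
finger_gap: 0.0001
```

Emit:
play_rows(steps=[{"tx":0,"ty":0.2,"tz":0,"rx":0,"ry":0,"rz":0,"fingers":0},{"tx":0,"ty":0.6,"tz":0,"rx":0,"ry":0,"rz":0,"fingers":0},{"tx":0,"ty":0.4,"tz":-1,"rx":0,"ry":0,"rz":0,"fingers":0},{"tx":0,"ty":0.4,"tz":-1,"rx":0,"ry":0,"rz":0,"fingers":0},{"tx":0.8,"ty":0.4,"tz":-1,"rx":0,"ry":0,"rz":0,"fingers":1},{"tx":0.8,"ty":0.4,"tz":-1,"rx":0,"ry":0,"rz":0,"fingers":1},{"tx":0.8,"ty":0,"tz":-1,"rx":0,"ry":0,"rz":0,"fingers":1},{"tx":0.8,"ty":0,"tz":-1,"rx":0,"ry":0,"rz":0,"fingers":1},{"tx":0,"ty":0,"tz":0,"rx":0,"ry":0,"rz":0,"fingers":1},{"tx":0,"ty":0,"tz":0,"rx":0,"ry":0,"rz":0,"fingers":1},{"tx":0,"ty":0,"tz":0,"rx":0,"ry":0,"rz":0,"fingers":1}])

```text
time: 11.48
tool_pos: [0.4888, 0.1836, 0.2152]
ee_rot: [-0.06, 0.998, -0.0, 0.0]
force: [0.8, 0.1, -0.4]
finger_gap: 0.0831
```

Run:
```python
from h import *
import pickle
o=observe();t=tool();print(t[:3,3],rf(t[:3,3]),o["force"])
s=cams.snapshot("wrist");pickle.dump((s,t),open("w7.pkl","wb"))
cv2.imwrite("pics/w7.png",cv2.resize(s["frame"],None,fx=1.5,fy=1.5,interpolation=2))
for l in ["riser","leg_end","riser_seat"]:
    for d in nets.landmark_of(s,l): p=onz(s,d["pixel"],dict(riser=0,leg_end=.085,riser_seat=.09)[l],t);print(l,d["pixel"],round(d["p"],2), p,rf(p))
a=cams.snapshot("scene");cv2.imwrite("pics/s7.png",cv2.resize(a["frame"][120:260,290:450],None,fx=4,fy=4,interpolation=2))
```

```text
[0.48876187 0.18361513 0.21516467] [ 24.50339616  71.51662958 215.16466841] [ 0.8230908   0.12350936 -0.43732865]
riser [200.0, 140.3] 0.57 [0.47069162 0.11333363 0.        ] [-1.76254526  3.86958323  0.        ]
leg_end [181.8, 257.0] 0.82 [0.58436519 0.11460268 0.085     ] [111.26143968  -8.33168778  85.        ]
riser_seat [180.3, 204.3] 0.58 [0.51994064 0.11317787 0.09      ] [47.12148812 -2.11721881 90.        ]
```

View pics/w7.png

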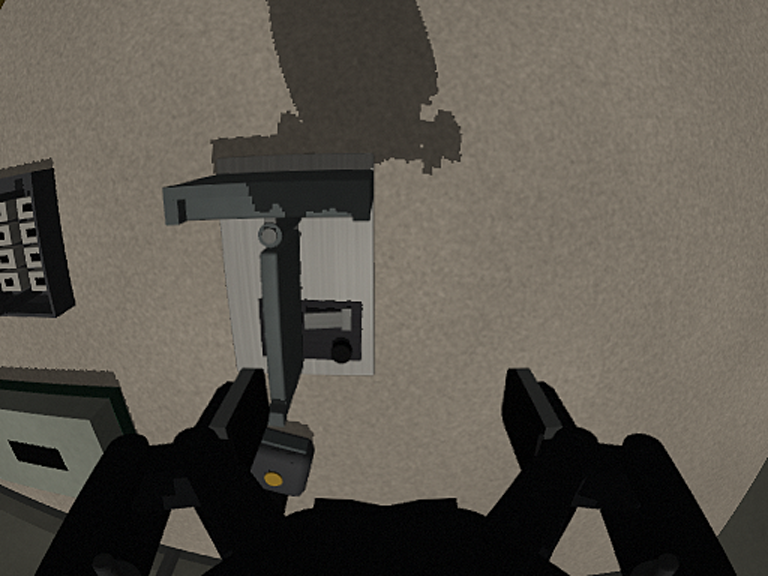

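View pics/s7.png

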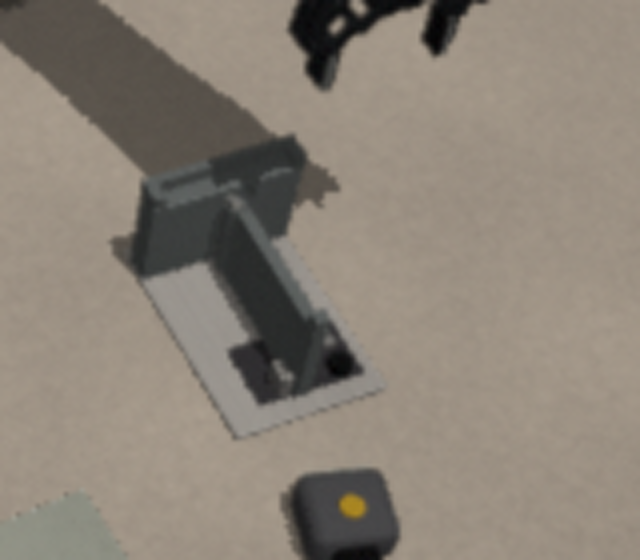

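Run:
```python
from h import *
import pickle
s,t=pickle.load(open("w7.pkl","rb"))
cv2.imwrite("pics/w7c.png",cv2.resize(s["frame"][95:165,100:260],None,fx=5,fy=5,interpolation=2))
cv2.imwrite("pics/w7d.png",cv2.resize(s["frame"][140:290,140:260],None,fx=4,fy=4,interpolation=2))
```

```text
(no output)
```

View pics/w7c.png

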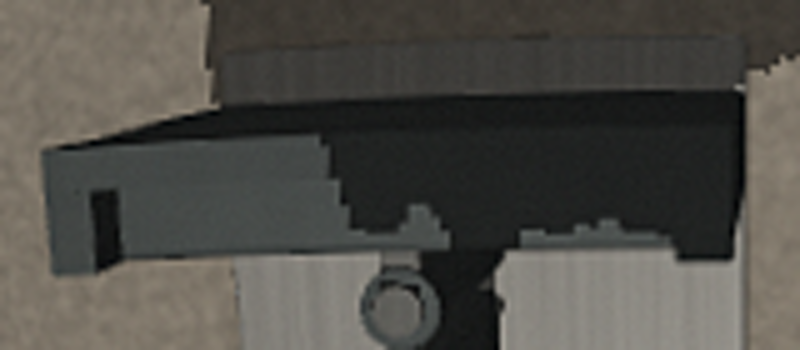

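View pics/w7d.png

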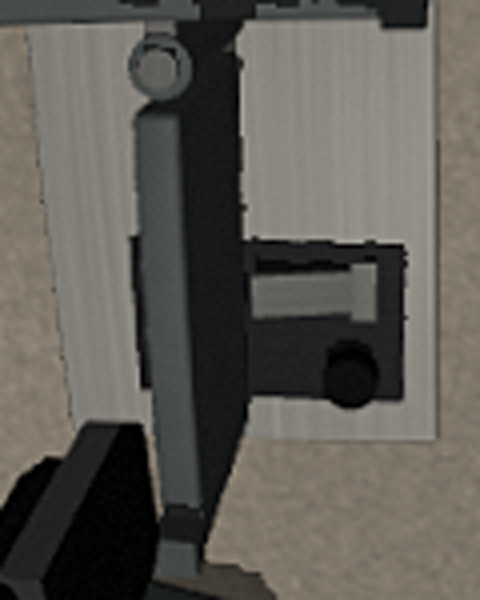

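```bash
cat > fit3.py <<'E'
from h import *
from scipy.optimize import least_squares
import pickle,fit2
W1=pickle.load(open("w1.pkl","rb"));W7=pickle.load(open("w7.pkl","rb"))
obs=[(W1,u/4+25-.375,v/4+155-.375,p,0) for (u,v),p in fit2.c[:-1]]
obs+=[(W7,u/5+100-.4,v/5+95-.4,p,1) for (u,v),p in [((42,150),(-36,-65,102)),((52,275),(-12,-65,102)),((735,262),(-12,65,102)),((220,105),(-36,-65,6)),((745,92),(-36,65,6))]]
obs+=[(W7,u/4+140-.375,v/4+140-.375,p,1) for (u,v),p in [((437,440),('F',65,6)),((137,115),('L',6,10,90)),((179,113),('L',-6,10,90)),((162,505),('L',6,123,90)),((202,505),('L',-6,123,90)),((158,543),('L',6,123,102)),((203,540),('L',-6,123,102))]]
def mk(ob):
  def f(q):
    r=[]
    for (s,tl),u,v,p,k in ob:
        if p[0]=='L':
            a=q[4+k];x,y,z=np.array(p[1:])/1e3
            P=np.array([x*np.cos(a)+y*np.sin(a),-x*np.sin(a)+y*np.cos(a),z])
        elif p[0]=='F': P=np.array([q[3],p[1]/1e3,p[2]/1e3])
        else: P=np.array(p)/1e3
        r.append(proj(s,fit2.pw(q,P),tl)-[u,v])
    return np.ravel(r)
  return f
for nm,ob in(("both",obs),("w1",[o for o in obs if o[4]==0]),("w7",[o for o in obs if o[4]==1])):
    k=least_squares(mk(ob),[.473,.11,.1,.145,.05,1.62],x_scale=[.01,.01,.1,.01,.1,.1],loss="soft_l1");print(nm,np.round(k.x,4));print(np.round(k.fun if 0 else mk(ob)(k.x),1).reshape(-1,2).tolist())
E
python3 fit3.py
```

```text
[0.4729 0.1097 0.1187 0.143  0.0771]
[[-0.0, 0.3], [-0.2, -0.2], [0.3, -0.1], [0.3, 0.4], [1.0, 0.1], [0.8, 0.4], [-1.7, 0.4], [0.2, -1.9], [0.7, 2.8], [-1.5, -1.5], [-0.6, -0.5], [-0.0, -1.8], [-1.6, 2.6]]
both [0.4731 0.1092 0.1139 0.1454 0.0715 1.5918]
[[-0.2, 0.1], [-0.4, 0.2], [0.1, 0.2], [0.0, 0.3], [0.6, 0.1], [0.4, 0.4], [-2.1, 0.4], [-0.1, -1.9], [0.3, 4.1], [-1.7, -0.6], [-0.8, -0.6], [-0.2, -1.5], [0.1, 0.0], [0.3, 0.0], [-0.0, -0.0], [0.3, -0.2], [0.7, -0.6], [0.5, -0.2], [-1.2, -0.5], [0.3, 0.2], [0.7, 2.4], [1.3, 3.1], [-0.7, -1.0], [-1.1, 0.5]]
w1 [0.4731 0.1095 0.1187 0.1429 0.0754 1.62  ]
[[-0.1, 0.4], [-0.3, -0.0], [0.2, 0.1], [0.2, 0.6], [0.9, 0.1], [0.7, 0.4], [-1.8, 0.4], [0.1, -1.9], [0.6, 2.9], [-1.5, -1.5], [-0.7, -0.3], [-0.1, -1.7]]
w7 [0.473  0.109  0.1124 0.1457 0.0499 1.5885]
[[-0.1, -0.1], [0.1, -0.1], [-0.2, 0.0], [0.2, -0.3], [0.5, -0.6], [0.2, -0.0], [-1.4, -0.5], [0.2, 0.2], [0.7, 2.3], [1.3, 3.0], [-0.7, -1.0], [-1.0, 0.5]]
```

Emit:
play_rows(steps=[{"tx":-0.03,"ty":-0.94,"tz":0,"rx":0,"ry":0,"rz":0,"fingers":1},{"tx":-0.03,"ty":-0.94,"tz":0,"rx":0,"ry":0,"rz":0,"fingers":1},{"tx":-0.03,"ty":-0.94,"tz":0,"rx":0,"ry":0,"rz":0,"fingers":1},{"tx":-0.03,"ty":-0.94,"tz":0,"rx":0,"ry":0,"rz":0,"fingers":1},{"tx":-0.03,"ty":-0.94,"tz":0,"rx":0,"ry":0,"rz":0,"fingers":1},{"tx":-0.03,"ty":-0.94,"tz":0,"rx":0,"ry":0,"rz":0,"fingers":1},{"tx":-0.03,"ty":-0.94,"tz":0,"rx":0,"ry":0,"rz":0,"fingers":1},{"tx":-0.03,"ty":-0.94,"tz":0,"rx":0,"ry":0,"rz":0,"fingers":1},{"tx":-0.03,"ty":-0.94,"tz":0,"rx":0,"ry":0,"rz":0,"fingers":1},{"tx":-0.03,"ty":-0.94,"tz":0,"rx":0,"ry":0,"rz":0,"fingers":1},{"tx":-0.03,"ty":-0.94,"tz":0,"rx":0,"ry":0,"rz":0,"fingers":1}])

```text
time: 12.65
tool_pos: [0.5281, -0.0732, 0.2148]
ee_rot: [-0.06, 0.998, -0.0, -0.0]
force: [0.6, 0.6, -0.5]
finger_gap: 0.085
```

Emit:
play_rows(steps=[{"tx":-0.03,"ty":-0.94,"tz":0,"rx":0,"ry":0,"rz":0,"fingers":1},{"tx":-0.03,"ty":-0.94,"tz":0,"rx":0,"ry":0,"rz":0,"fingers":1},{"tx":0,"ty":-0.94,"tz":0,"rx":0,"ry":0,"rz":0,"fingers":1},{"tx":0,"ty":0,"tz":0,"rx":0,"ry":0,"rz":0,"fingers":1},{"tx":0,"ty":0,"tz":0,"rx":0,"ry":0,"rz":0,"fingers":1}])

```text
time: 13.07
tool_pos: [0.5379, -0.143, 0.2147]
ee_rot: [-0.059, 0.998, -0.0, -0.001]
force: [0.3, 0.9, 0.5]
finger_gap: 0.0854
```

Run:
```python
from h import *
import pickle
o=observe();t=tool();print(t[:3,3],np.arctan2(-t[1,0],-t[0,0]),o["force"])
s=cams.snapshot("wrist");pickle.dump((s,t),open("w8.pkl","wb"))
cv2.imwrite("pics/w8.png",cv2.resize(s["frame"],None,fx=1.5,fy=1.5,interpolation=2))
for d in nets.landmark_of(s,"caddy_center"): p=onz(s,d["pixel"],.0375,t);print(d["pixel"],round(d["p"],2), p)
```

```text
[ 0.53786549 -0.14298458  0.21467954] 0.11855517139511353 [0.34265548 0.88226034 0.53129574]
[441.7, 139.5] 0.66 [0.46951189 0.082121   0.0375    ]
[73.2, 97.8] 0.6 [ 0.47171831 -0.37203872  0.0375    ]
[219.9, 150.5] 0.55 [ 0.52165602 -0.18371548  0.0375    ]
```

View pics/w8.png

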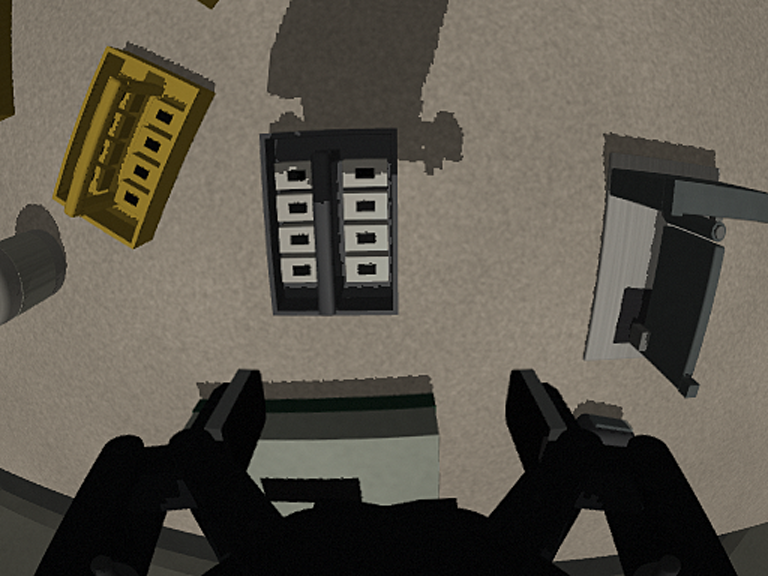

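Run:
```python
from h import *
import pickle
s,t=pickle.load(open("w8.pkl","rb"))
cv2.imwrite("pics/w8c.png",cv2.resize(s["frame"][75:225,160:280],None,fx=4,fy=4,interpolation=2))
```

```text
(no output)
```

View pics/w8c.png

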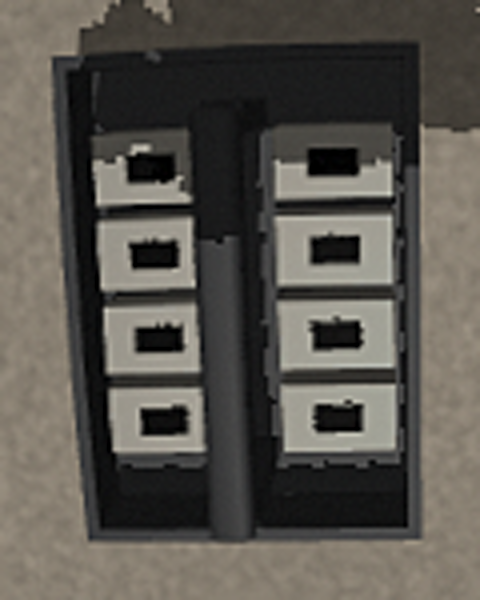

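```bash
cat > cad2.py <<'E'
from h import *
from scipy.optimize import least_squares
import pickle
W,t=pickle.load(open("w8.pkl","rb"))
c=[(55,60,-71,-50,35),(418,43,-71,50,35),(90,540,71,-50,35),(420,538,71,50,35),(217,103,-56,0,75),(232,538,56,0,75)]
def g(q):
    cc,s=np.cos(q[2]),np.sin(q[2]);r=[]
    for u,v,x,y,z in c:
        x/=1e3;y/=1e3
        r+=list(proj(W,[q[0]+cc*x-s*y,q[1]+s*x+cc*y,z/1e3],t)-[u/4+160-.375,v/4+75-.375])
    return np.array(r)
k=least_squares(g,[.52,-.19,.1],x_scale=[.01,.01,.1]);print(np.round(k.x,4),np.round(k.fun,1).reshape(-1,2).tolist())
yaw=np.arctan2(-t[1,0],-t[0,0]);d=k.x[:2]-t[:2,3]
c_,s_=np.cos(k.x[2]),np.sin(k.x[2])
print("yaw tool",yaw,"rz",-(k.x[2]-yaw)/.08,"after rot: tx,ty",-(c_*d[0]+s_*d[1])/.025,(-s_*d[0]+c_*d[1])/.025)
E
python3 cad2.py
```

```text
[ 0.5217 -0.1839  0.1274] [[-0.4, -1.4], [0.8, -0.7], [-0.5, 0.1], [0.6, 0.2], [-0.8, 0.0], [0.3, 1.8]]
yaw tool 0.11855517139511353 rz -0.11096027340013799 after rot: tx,ty 0.8487215965654094 -1.542379831622174
```

Emit:
play_rows(steps=[{"tx":0,"ty":0,"tz":0,"rx":0,"ry":0,"rz":-0.11,"fingers":1},{"tx":0.42,"ty":-0.77,"tz":0,"rx":0,"ry":0,"rz":0,"fingers":1},{"tx":0.43,"ty":-0.77,"tz":0,"rx":0,"ry":0,"rz":0,"fingers":1},{"tx":0,"ty":0,"tz":0.9,"rx":0,"ry":0,"rz":0,"fingers":1},{"tx":0,"ty":0,"tz":0.9,"rx":0,"ry":0,"rz":0,"fingers":1},{"tx":0,"ty":0,"tz":0.9,"rx":0,"ry":0,"rz":0,"fingers":1},{"tx":0,"ty":0,"tz":0.5,"rx":0,"ry":0,"rz":0,"fingers":1},{"tx":0,"ty":0,"tz":0,"rx":0,"ry":0,"rz":0,"fingers":1},{"tx":0,"ty":0,"tz":0,"rx":0,"ry":0,"rz":0,"fingers":1}])

```text
time: 13.92
tool_pos: [0.5219, -0.1819, 0.1352]
ee_rot: [-0.066, 0.998, 0.0, -0.001]
force: [-0.5, -0.5, 0.2]
finger_gap: 0.0855
```

Run:
```python
from h import *
import pickle
o=observe();t=tool();print(t[:3,3],np.arctan2(-t[1,0],-t[0,0]),o["force"],o["joint_positions"])
s=cams.snapshot("wrist");pickle.dump((s,t),open("w9.pkl","wb"))
cv2.imwrite("pics/w9.png",cv2.resize(s["frame"],None,fx=1.5,fy=1.5,interpolation=2))
```

```text
[ 0.52190714 -0.1818726   0.13520649] 0.13115349163767212 [-0.50291063 -0.47111299  0.20747302] [-0.12451363  0.36053388  0.42130059  1.99040751 -0.1963866   0.83063001
  2.10802913]
```

View pics/w9.png

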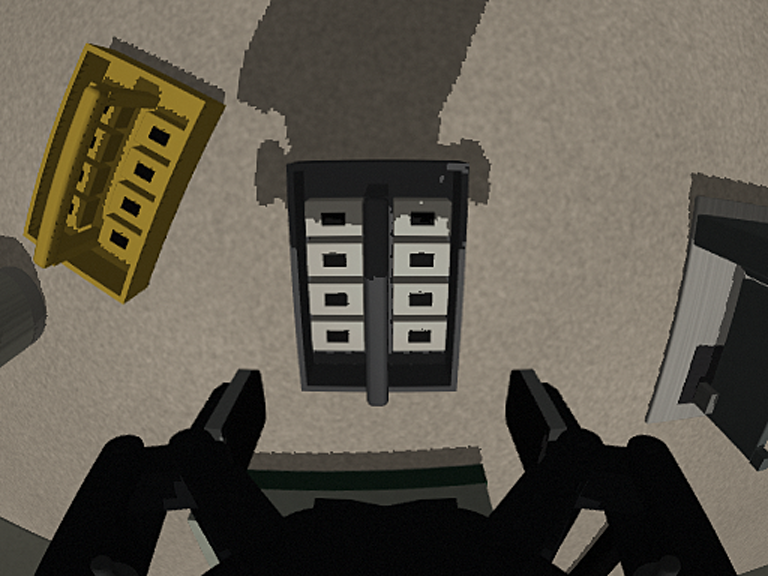

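Emit:
play_rows(steps=[{"tx":0,"ty":-0.09,"tz":0.9,"rx":0,"ry":0,"rz":0,"fingers":1},{"tx":0,"ty":0,"tz":0.9,"rx":0,"ry":0,"rz":0,"fingers":1},{"tx":0,"ty":0,"tz":0.6,"rx":0,"ry":0,"rz":0,"fingers":1},{"tx":0,"ty":0,"tz":0.6,"rx":0,"ry":0,"rz":0,"fingers":1},{"tx":0,"ty":0,"tz":0.45,"rx":0,"ry":0,"rz":0,"fingers":1},{"tx":0,"ty":0,"tz":0,"rx":0,"ry":0,"rz":0,"fingers":1},{"tx":0,"ty":0,"tz":0,"rx":0,"ry":0,"rz":0,"fingers":1}])

```text
time: 14.55
tool_pos: [0.5226, -0.1848, 0.0496]
ee_rot: [-0.065, 0.998, -0.0, 0.0]
force: [-0.1, 0.2, 0.4]
finger_gap: 0.0854
```

Run:
```python
from h import *
import pickle
o=observe();t=tool();print(t[:3,3],np.arctan2(-t[1,0],-t[0,0]),o["force"])
s=cams.snapshot("wrist")
cv2.imwrite("pics/w10.png",cv2.resize(s["frame"],None,fx=1.5,fy=1.5,interpolation=2))
```

```text
[ 0.52259466 -0.18477545  0.04961689] 0.1301054724554232 [-0.10650427  0.20705375  0.35458417]
```

View pics/w10.png

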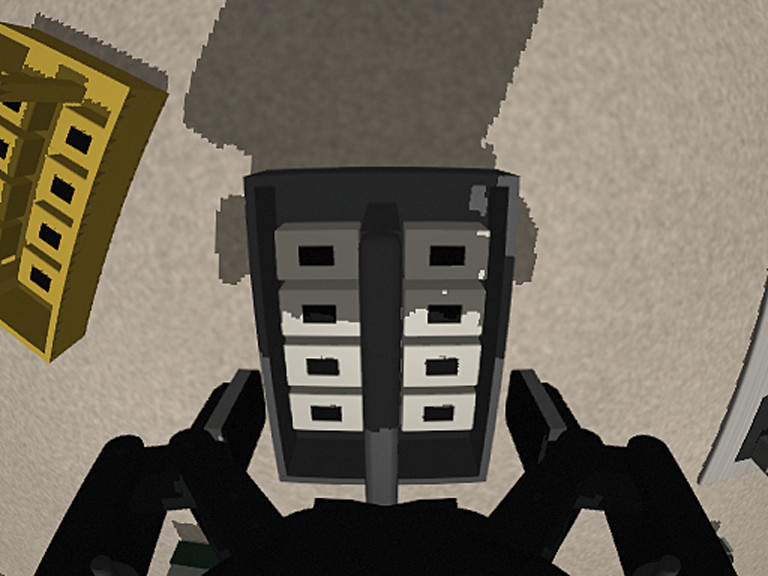

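Emit:
play_rows(steps=[{"tx":0,"ty":0,"tz":0,"rx":0,"ry":0,"rz":0,"fingers":0},{"tx":0,"ty":0,"tz":0,"rx":0,"ry":0,"rz":0,"fingers":0},{"tx":0,"ty":0,"tz":0,"rx":0,"ry":0,"rz":0,"fingers":0},{"tx":0,"ty":0,"tz":0,"rx":0,"ry":0,"rz":0,"fingers":0},{"tx":0,"ty":0,"tz":0,"rx":0,"ry":0,"rz":0,"fingers":0},{"tx":0,"ty":0,"tz":0,"rx":0,"ry":0,"rz":0,"fingers":0},{"tx":0,"ty":0,"tz":0,"rx":0,"ry":0,"rz":0,"fingers":0},{"tx":0,"ty":0,"tz":0,"rx":0,"ry":0,"rz":0,"fingers":0}], grip_force=60)

```text
time: 15.27
tool_pos: [0.5224, -0.185, 0.0491]
ee_rot: [-0.065, 0.998, -0.0, 0.0]
force: [-0.1, -1.0, 0.5]
finger_gap: 0.0108
```

Emit:
play_rows(steps=[{"tx":0,"ty":0,"tz":-0.2,"rx":0,"ry":0,"rz":0,"fingers":0},{"tx":0,"ty":0,"tz":-0.5,"rx":0,"ry":0,"rz":0,"fingers":0},{"tx":0,"ty":0,"tz":-0.8,"rx":0,"ry":0,"rz":0,"fingers":0},{"tx":0,"ty":0,"tz":-0.8,"rx":0,"ry":0,"rz":0,"fingers":0},{"tx":0,"ty":0,"tz":-0.8,"rx":0,"ry":0,"rz":0,"fingers":0},{"tx":0,"ty":0,"tz":-0.8,"rx":0,"ry":0,"rz":0,"fingers":0},{"tx":0,"ty":0,"tz":-0.8,"rx":0,"ry":0,"rz":0,"fingers":0},{"tx":0,"ty":0,"tz":-0.8,"rx":0,"ry":0,"rz":0,"fingers":0},{"tx":0,"ty":0,"tz":-0.6,"rx":0,"ry":0,"rz":0,"fingers":0}])

```text
time: 16.02
tool_pos: [0.5223, -0.185, 0.2042]
ee_rot: [-0.065, 0.998, -0.0, 0.001]
force: [0.6, 0.3, -3.7]
finger_gap: 0.0109
```

Run:
```python
from h import *
import pickle
o=observe();t=tool();print(t[:3,3],np.arctan2(-t[1,0],-t[0,0]),o["force"],o["moment"],o["finger_gap"])
s=cams.snapshot("wrist");pickle.dump((s,t),open("w11.pkl","wb"))
cv2.imwrite("pics/w11.png",cv2.resize(s["frame"],None,fx=1.5,fy=1.5,interpolation=2))
s=cams.snapshot("scene")
cv2.imwrite("pics/s11.png",cv2.resize(s["frame"][120:280,180:400],None,fx=3.5,fy=3.5,interpolation=2))
```

```text
[ 0.52225506 -0.18496432  0.20419132] 0.12957271065822187 [ 0.57526475  0.27546805 -3.68445229] [ 0.04289779 -0.04403765  0.00435454] 0.010900667590658997
```

View pics/w11.png

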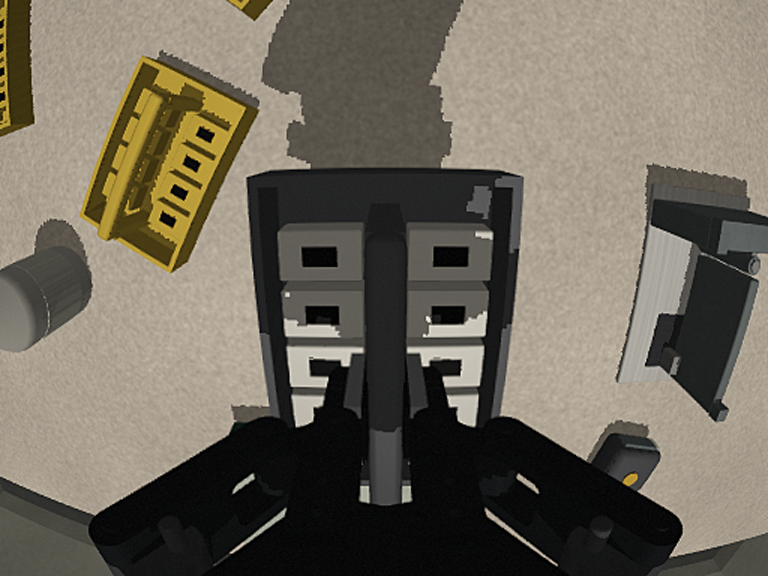

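View pics/s11.png

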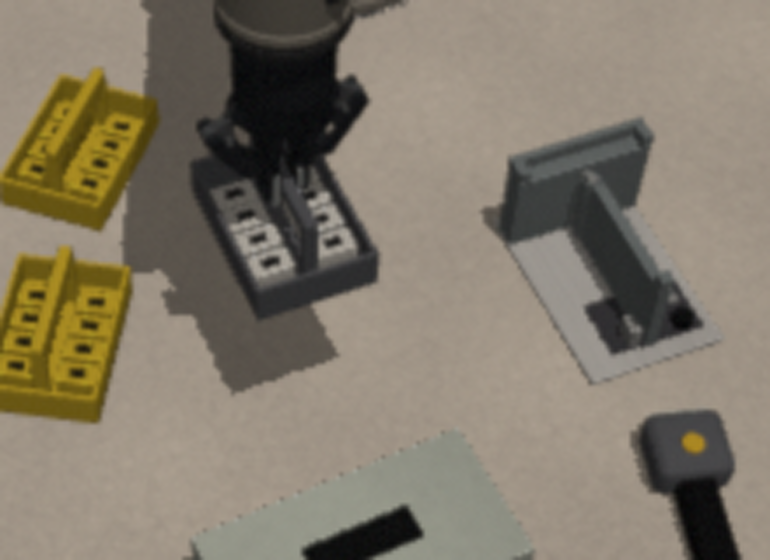

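```bash
cat > cad3.py <<'E'
from h import *
from scipy.optimize import least_squares
import pickle
W,t=pickle.load(open("w11.pkl","rb"))
def fit(c,dz):
    def g(q):
        cc,s=np.cos(q[2]),np.sin(q[2]);r=[]
        for u,v,x,y,z in c:
            x/=1e3;y/=1e3   # caddy frame -> tool frame (tool x=-cx, tool y = cy), z down
            X=cc*x-s*y+q[0];Y=s*x+cc*y+q[1]
            P=t@np.array([-X,Y,dz-z/1e3,1])
            r+=list(proj(W,P[:3],t)-[u/1.5-.167,v/1.5-.167])
        return np.array(r)
    k=least_squares(g,[0,0,0],x_scale=[.01,.01,.1]);print(np.round(k.x,4),np.round(k.fun,1).reshape(-1,2).tolist())
fit([(245,177,-71,-50,35),(519,175,-71,50,35),(281,482,71,-50,35),(487,482,71,50,35)],.0496)
fit([(248,178,-71,-50,35),(522,177,-71,50,35)],.0491)
E
python3 cad3.py
```

```text
[-0.0004  0.0009  0.004 ] [[-0.9, 0.1], [0.9, 0.4], [-0.0, -0.2], [0.1, -0.5]]
[0.     0.002  0.0031] [[-1.2, 0.1], [1.2, 0.1]]
```

Emit:
play_rows(steps=[{"tx":0,"ty":0,"tz":0,"rx":0,"ry":0,"rz":0.23,"fingers":0},{"tx":-0.03,"ty":0.3,"tz":0,"rx":0,"ry":0,"rz":0,"fingers":0},{"tx":-0.06,"ty":0.6,"tz":0,"rx":0,"ry":0,"rz":0,"fingers":0},{"tx":-0.08,"ty":0.8,"tz":0,"rx":0,"ry":0,"rz":0,"fingers":0},{"tx":-0.08,"ty":0.8,"tz":0,"rx":0,"ry":0,"rz":0,"fingers":0},{"tx":-0.08,"ty":0.8,"tz":0,"rx":0,"ry":0,"rz":0,"fingers":0},{"tx":-0.08,"ty":0.8,"tz":0,"rx":0,"ry":0,"rz":0,"fingers":0},{"tx":-0.08,"ty":0.8,"tz":0,"rx":0,"ry":0,"rz":0,"fingers":0},{"tx":-0.08,"ty":0.8,"tz":0,"rx":0,"ry":0,"rz":0,"fingers":0},{"tx":-0.08,"ty":0.8,"tz":0,"rx":0,"ry":0,"rz":0,"fingers":0},{"tx":-0.08,"ty":0.8,"tz":0,"rx":0,"ry":0,"rz":0,"fingers":0}])

```text
time: 17.03
tool_pos: [0.5191, 0.0001, 0.2004]
ee_rot: [-0.056, 0.998, -0.0, -0.001]
force: [1.1, 0.2, -2.8]
finger_gap: 0.0109
```

Emit:
play_rows(steps=[{"tx":-0.08,"ty":0.8,"tz":0,"rx":0,"ry":0,"rz":0,"fingers":0},{"tx":-0.08,"ty":0.8,"tz":0,"rx":0,"ry":0,"rz":0,"fingers":0},{"tx":-0.08,"ty":0.8,"tz":0,"rx":0,"ry":0,"rz":0,"fingers":0},{"tx":-0.08,"ty":0.8,"tz":0,"rx":0,"ry":0,"rz":0,"fingers":0},{"tx":-0.06,"ty":0.6,"tz":0,"rx":0,"ry":0,"rz":0,"fingers":0},{"tx":-0.08,"ty":0.45,"tz":0,"rx":0,"ry":0,"rz":0,"fingers":0},{"tx":-0.03,"ty":0.3,"tz":0,"rx":0,"ry":0,"rz":0,"fingers":0},{"tx":0,"ty":0,"tz":0,"rx":0,"ry":0,"rz":0,"fingers":0},{"tx":0,"ty":0,"tz":0,"rx":0,"ry":0,"rz":0,"fingers":0},{"tx":0,"ty":0,"tz":0,"rx":0,"ry":0,"rz":0,"fingers":0}])

```text
time: 17.87
tool_pos: [0.5196, 0.112, 0.2014]
ee_rot: [-0.055, 0.998, -0.0, -0.0]
force: [-0.7, -0.1, -2.6]
finger_gap: 0.011
```

Run:
```python
from h import *
import pickle
o=observe();t=tool();yaw=np.arctan2(-t[1,0],-t[0,0]);print(t[:3,3],yaw,o["force"],t[:,2])
d=np.array([.5198,.1129])-t[:2,3];c,s=np.cos(yaw),np.sin(yaw);print("tx,ty",-(c*d[0]+s*d[1])/.025,(-s*d[0]+c*d[1])/.025)
s=cams.snapshot("wrist");pickle.dump((s,t),open("w12.pkl","wb"))
cv2.imwrite("pics/w12.png",cv2.resize(s["frame"],None,fx=1.5,fy=1.5,interpolation=2))
s=cams.snapshot("scene");pickle.dump(s,open("s12.pkl","wb"))
cv2.imwrite("pics/s12.png",cv2.resize(s["frame"][110:260,290:450],None,fx=4,fy=4,interpolation=2))
```

```text
[0.51955749 0.1119556  0.20137069] 0.11040124619355282 [-0.73730819 -0.07440899 -2.60829944] [-3.68534110e-04 -5.55482398e-04 -9.99999778e-01  0.00000000e+00]
tx,ty -0.013803290879737187 0.036477271737131965
```

View pics/w12.png

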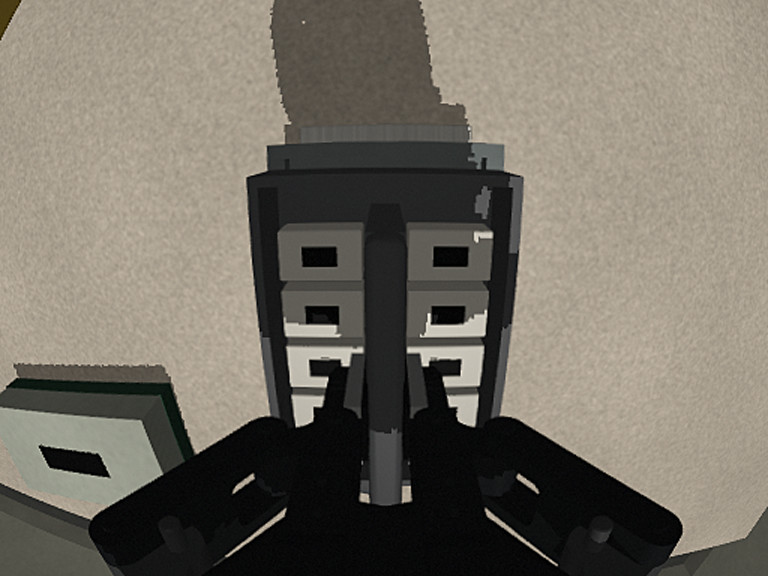

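View pics/s12.png

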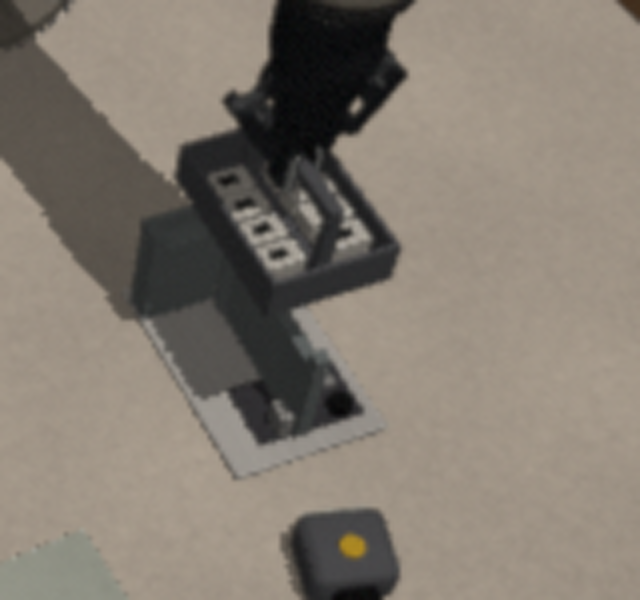

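Emit:
play_rows(steps=[{"tx":-0.01,"ty":0.035,"tz":0.3,"rx":0,"ry":0,"rz":0,"fingers":0},{"tx":0,"ty":0,"tz":0.4,"rx":0,"ry":0,"rz":0,"fingers":0},{"tx":0,"ty":0,"tz":0.4,"rx":0,"ry":0,"rz":0,"fingers":0},{"tx":0,"ty":0,"tz":0.3,"rx":0,"ry":0,"rz":0,"fingers":0},{"tx":0,"ty":0,"tz":0.1,"rx":0,"ry":0,"rz":0,"fingers":0},{"tx":0,"ty":0,"tz":0.1,"rx":0,"ry":0,"rz":0,"fingers":0},{"tx":0,"ty":0,"tz":0,"rx":0,"ry":0,"rz":0,"fingers":0},{"tx":0,"ty":0,"tz":0,"rx":0,"ry":0,"rz":0,"fingers":0}])

```text
time: 18.63
tool_pos: [0.5199, 0.1139, 0.1616]
ee_rot: [-0.056, 0.998, -0.0, 0.0]
force: [-0.3, -0.3, -2.1]
finger_gap: 0.0108
```

Run:
```python
from h import *
import pickle
o=observe();t=tool();yaw=np.arctan2(-t[1,0],-t[0,0]);print(t[:3,3],yaw,o["force"])
s=cams.snapshot("wrist");pickle.dump((s,t),open("w13.pkl","wb"))
cv2.imwrite("pics/w13.png",cv2.resize(s["frame"][60:190,140:380],None,fx=3.3,fy=3.3,interpolation=2))
s=cams.snapshot("scene");pickle.dump(s,open("s13.pkl","wb"))
cv2.imwrite("pics/s13.png",cv2.resize(s["frame"][110:260,290:450],None,fx=4,fy=4,interpolation=2))
```

```text
[0.5198945  0.11392715 0.16163585] 0.11144628292437153 [-0.2749071  -0.34128967 -2.07897818]
```

View pics/w13.png

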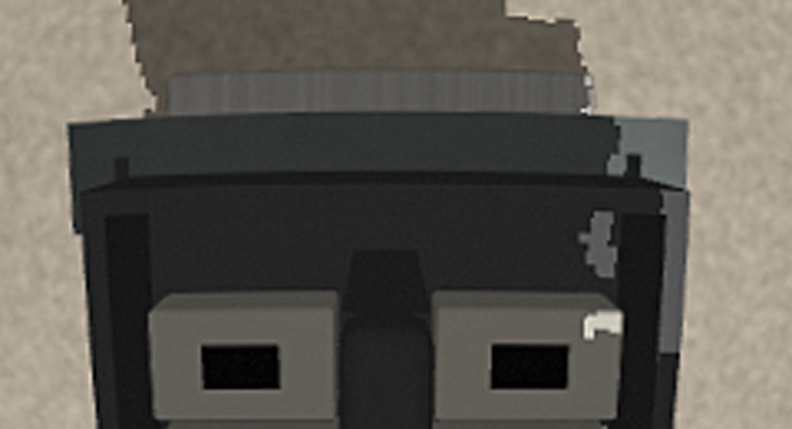

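View pics/s13.png

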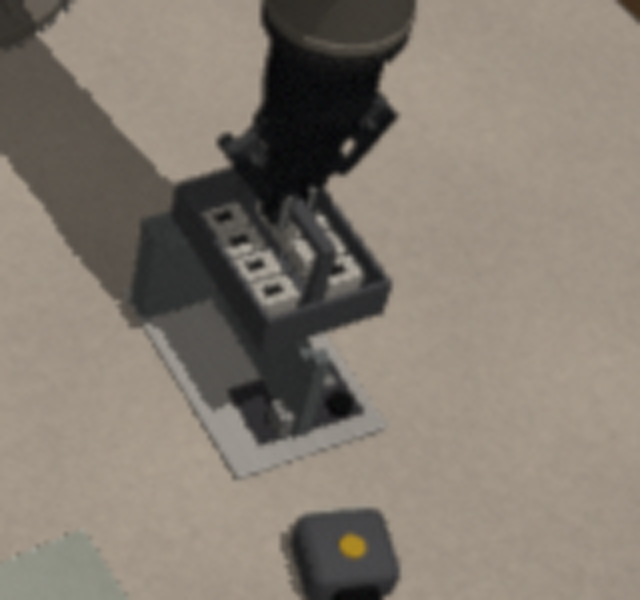

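Run:
```python
from h import *
import pickle
W,t=pickle.load(open("w13.pkl","rb"))
def pw(x,y,z,q=(.473,.109,.1125)):
    c,s=np.cos(q[2]),np.sin(q[2]);return np.array([q[0]+(c*x-s*y)/1e3,q[1]+(s*x+c*y)/1e3,z/1e3])
for p in [(-36,-65,102),(-36,65,102),(-28,-55,102),(-28,55,102),(-12,-65,102)]:
    print(p,(proj(W,pw(*p),t)-[139.5,59.5])*3.3)
for x,y in [(-71,-50),(-71,50)]:
    P=t@np.array([-x/1e3,y/1e3,.0491-.035,1]);print((proj(W,P[:3],t)-[139.5,59.5])*3.3)
```

```text
(-36, -65, 102) [ 69.01326083 121.75219416]
(-36, 65, 102) [689.83201005 119.85297835]
(-28, -55, 102) [115.49497485 156.51041773]
(-28, 55, 102) [643.15701581 154.97315566]
(-12, -65, 102) [ 74.48348179 233.48295215]
[ 70.82008414 194.59884844]
[681.15033855 193.20001164]
```

Emit:
play_rows(steps=[{"tx":-0.015,"ty":-0.05,"tz":0.08,"rx":0,"ry":0,"rz":0,"fingers":0},{"tx":0,"ty":0,"tz":0.08,"rx":0,"ry":0,"rz":0,"fingers":0},{"tx":0,"ty":0,"tz":0.08,"rx":0,"ry":0,"rz":0,"fingers":0},{"tx":0,"ty":0,"tz":0.08,"rx":0,"ry":0,"rz":0,"fingers":0},{"tx":0,"ty":0,"tz":0.08,"rx":0,"ry":0,"rz":0,"fingers":0},{"tx":0,"ty":0,"tz":0.08,"rx":0,"ry":0,"rz":0,"fingers":0},{"tx":0,"ty":0,"tz":0.08,"rx":0,"ry":0,"rz":0,"fingers":0},{"tx":0,"ty":0,"tz":0.08,"rx":0,"ry":0,"rz":0,"fingers":0},{"tx":0,"ty":0,"tz":0,"rx":0,"ry":0,"rz":0,"fingers":0}])

```text
time: 19.48
tool_pos: [0.5201, 0.1127, 0.1451]
ee_rot: [-0.056, 0.998, -0.0, -0.0]
force: [-0.3, -0.1, -4.1]
finger_gap: 0.0109
```

Run:
```python
from h import *
import pickle
o=observe();t=tool();yaw=np.arctan2(-t[1,0],-t[0,0]);print(t[:3,3],yaw,o["force"],o["moment"])
s=cams.snapshot("wrist");pickle.dump((s,t),open("w14.pkl","wb"))
cv2.imwrite("pics/w14.png",cv2.resize(s["frame"][60:190,140:380],None,fx=3.3,fy=3.3,interpolation=2))
s=cams.snapshot("scene");pickle.dump(s,open("s13.pkl","wb"))
cv2.imwrite("pics/s14.png",cv2.resize(s["frame"][110:260,290:450],None,fx=4,fy=4,interpolation=2))
```

```text
[0.52009318 0.11268291 0.14512124] 0.1115634398269242 [-0.29979912 -0.13990733 -4.09647992] [ 0.02537878  0.0349502  -0.03754281]
```

View pics/w14.png

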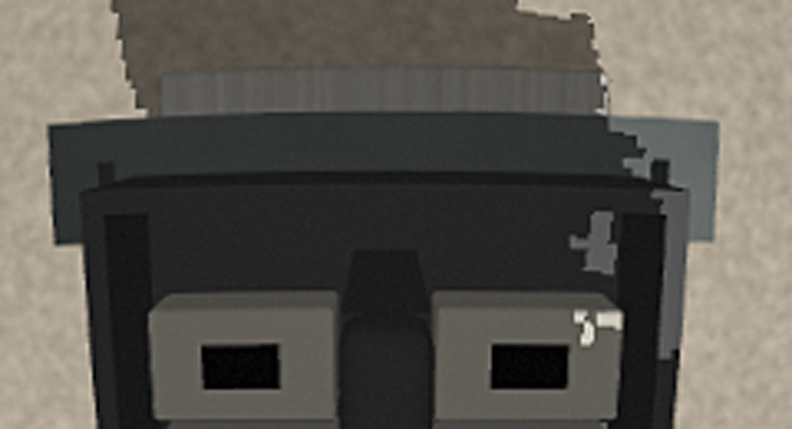

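View pics/s14.png

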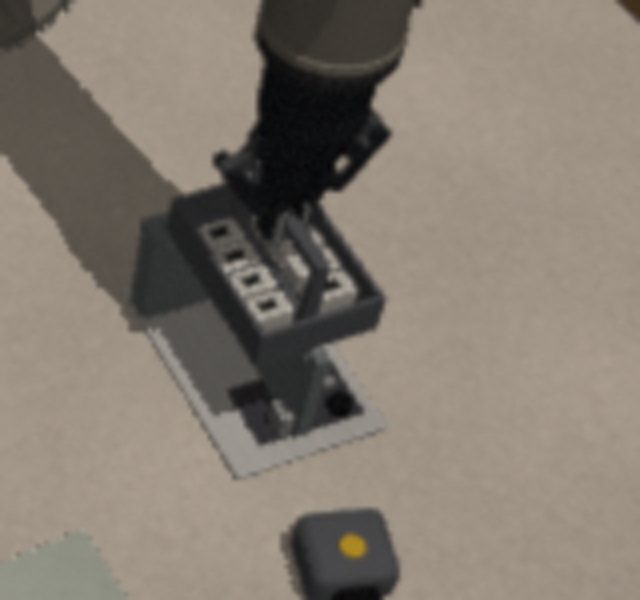

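Emit:
play_rows(steps=[{"tx":0,"ty":0,"tz":0.04,"rx":0,"ry":0,"rz":0,"fingers":0},{"tx":0,"ty":0,"tz":0.04,"rx":0,"ry":0,"rz":0,"fingers":0},{"tx":0,"ty":0,"tz":0.04,"rx":0,"ry":0,"rz":0,"fingers":0},{"tx":0,"ty":0,"tz":0.04,"rx":0,"ry":0,"rz":0,"fingers":0}])

```text
time: 19.92
tool_pos: [0.5203, 0.1128, 0.1415]
ee_rot: [-0.056, 0.998, -0.0, -0.0]
force: [-0.3, 0.5, -2.2]
finger_gap: 0.0109
```

Emit:
play_rows(steps=[{"tx":0,"ty":0,"tz":0.03,"rx":0,"ry":0,"rz":0,"fingers":0},{"tx":0,"ty":0,"tz":0.03,"rx":0,"ry":0,"rz":0,"fingers":0}])

```text
time: 20.08
tool_pos: [0.5203, 0.1127, 0.14]
ee_rot: [-0.056, 0.998, -0.0, -0.0]
force: [1.3, 0.3, -2.7]
finger_gap: 0.011
```

Emit:
play_rows(steps=[{"tx":0,"ty":0,"tz":0.03,"rx":0,"ry":0,"rz":0,"fingers":0}])

```text
time: 20.17
tool_pos: [0.5203, 0.1127, 0.1392]
ee_rot: [-0.056, 0.998, -0.0, -0.0]
force: [0.1, 0.3, -2.7]
finger_gap: 0.0109
```

Emit:
play_rows(steps=[{"tx":0,"ty":0,"tz":0.03,"rx":0,"ry":0,"rz":0,"fingers":0}])

```text
time: 20.25
tool_pos: [0.5205, 0.1127, 0.1389]
ee_rot: [-0.056, 0.998, 0.0, 0.0]
force: [-6.7, -2.3, 19.2]
finger_gap: 0.0107
```

Emit:
play_rows(steps=[{"tx":0,"ty":0,"tz":-0.01,"rx":0,"ry":0,"rz":0,"fingers":0},{"tx":0,"ty":0,"tz":0,"rx":0,"ry":0,"rz":0,"fingers":0},{"tx":0,"ty":0,"tz":0,"rx":0,"ry":0,"rz":0,"fingers":0}])

```text
time: 20.5
tool_pos: [0.5204, 0.1127, 0.139]
ee_rot: [-0.056, 0.998, 0.0, 0.0]
force: [-2.2, -0.3, 4.1]
finger_gap: 0.0111
```

Run:
```python
from h import *
import pickle
o=observe();t=tool();yaw=np.arctan2(-t[1,0],-t[0,0]);print(t[:3,3],yaw,o["force"],o["moment"])
s=cams.snapshot("wrist");pickle.dump((s,t),open("w15.pkl","wb"))
cv2.imwrite("pics/w15.png",cv2.resize(s["frame"][60:190,140:380],None,fx=3.3,fy=3.3,interpolation=2))
s=cams.snapshot("scene")
cv2.imwrite("pics/s15.png",cv2.resize(s["frame"][110:260,290:450],None,fx=4,fy=4,interpolation=2))
```

```text
[0.52038773 0.11271534 0.13900886] 0.11153887650659716 [-2.17183041 -0.3051993   4.13524043] [-0.15225395  0.44610653  0.02895451]
```

View pics/w15.png

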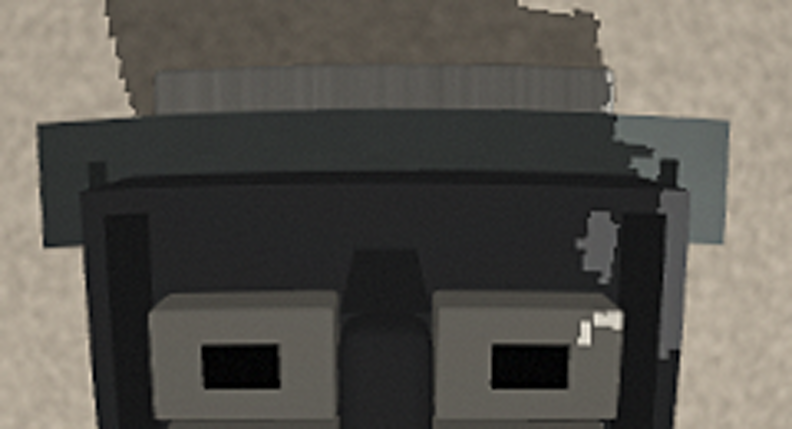

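View pics/s15.png

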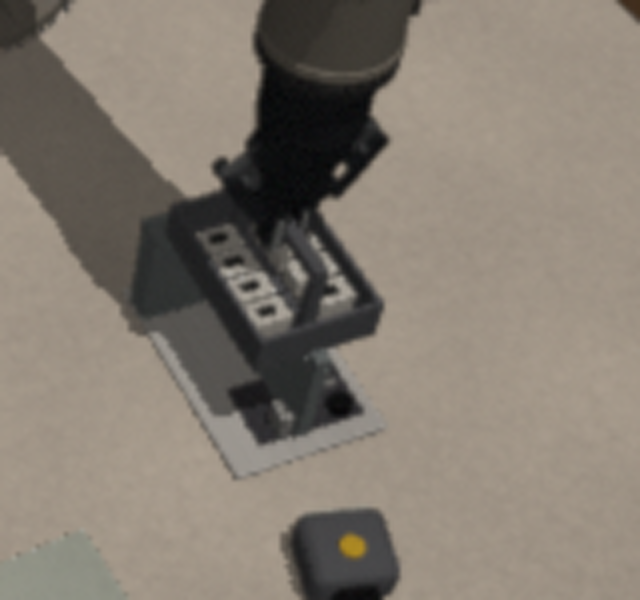

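Emit:
play_rows(steps=[{"tx":0,"ty":0,"tz":0,"rx":0,"ry":0,"rz":0,"fingers":0.3},{"tx":0,"ty":0,"tz":0,"rx":0,"ry":0,"rz":0,"fingers":0.5},{"tx":0,"ty":0,"tz":0,"rx":0,"ry":0,"rz":0,"fingers":0.5},{"tx":0,"ty":0,"tz":0,"rx":0,"ry":0,"rz":0,"fingers":0.5},{"tx":0,"ty":0,"tz":-0.2,"rx":0,"ry":0,"rz":0,"fingers":0.5},{"tx":0,"ty":0,"tz":-0.5,"rx":0,"ry":0,"rz":0,"fingers":0.5},{"tx":0,"ty":0,"tz":-0.8,"rx":0,"ry":0,"rz":0,"fingers":0.5},{"tx":0,"ty":0,"tz":-0.8,"rx":0,"ry":0,"rz":0,"fingers":0.5},{"tx":0,"ty":0,"tz":-0.8,"rx":0,"ry":0,"rz":0,"fingers":0.5},{"tx":0,"ty":0,"tz":-0.8,"rx":0,"ry":0,"rz":0,"fingers":0.5},{"tx":0,"ty":0,"tz":-0.8,"rx":0,"ry":0,"rz":0,"fingers":0.5},{"tx":0,"ty":0,"tz":0,"rx":0,"ry":0,"rz":0,"fingers":0.5}])

```text
time: 21.6
tool_pos: [0.5218, 0.113, 0.2603]
ee_rot: [-0.056, 0.998, 0.001, 0.002]
force: [0.1, 0.7, -0.4]
finger_gap: 0.0429
```

Emit:
play_rows(steps=[{"tx":0.8,"ty":0.5,"tz":0,"rx":0,"ry":0,"rz":0,"fingers":0.5},{"tx":0.8,"ty":0.5,"tz":0,"rx":0,"ry":0,"rz":0,"fingers":0.5},{"tx":0,"ty":0,"tz":0,"rx":0,"ry":0,"rz":0,"fingers":0.5},{"tx":0,"ty":0,"tz":0,"rx":0,"ry":0,"rz":0,"fingers":0.5}])

```text
time: 21.93
tool_pos: [0.4771, 0.1336, 0.2565]
ee_rot: [-0.056, 0.998, 0.0, 0.0]
force: [0.0, -0.4, -0.1]
finger_gap: 0.0424
```

Run:
```python
from h import *
import pickle
o=observe();t=tool();print(t[:3,3],o["force"],o["time"])
s=cams.snapshot("wrist");pickle.dump((s,t),open("w16.pkl","wb"))
cv2.imwrite("pics/w16.png",cv2.resize(s["frame"],None,fx=1.5,fy=1.5,interpolation=2))
s=cams.snapshot("scene")
cv2.imwrite("pics/s16.png",cv2.resize(s["frame"][110:260,290:450],None,fx=4,fy=4,interpolation=2))
```

```text
[0.47706511 0.13362761 0.25651715] [ 0.00056666 -0.41413127 -0.09588577] 21.9333
```

View pics/w16.png

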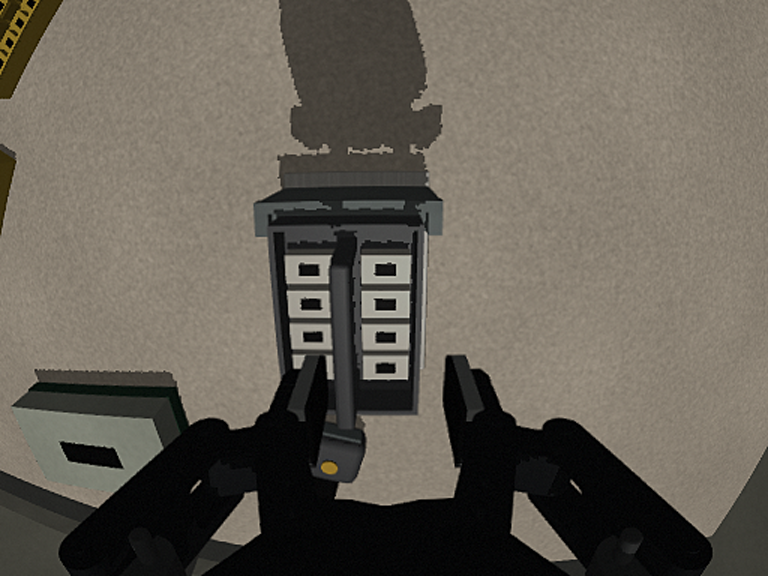

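View pics/s16.png

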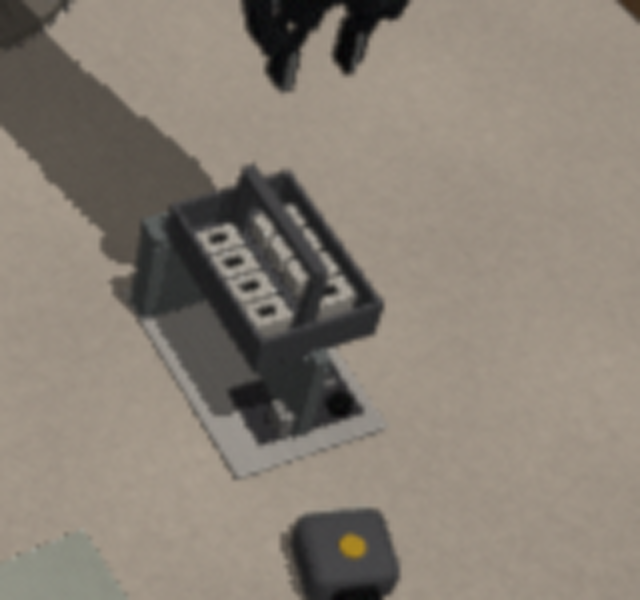

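Run:
```python
from h import *
import pickle
s,t=pickle.load(open("w16.pkl","rb"))
im=cv2.resize(s["frame"][115:285,160:305],None,fx=3.5,fy=3.5,interpolation=2)
c,sn=np.cos(.1125),np.sin(.1125)
def q(x,y,z):
    p=proj(s,[.473+(c*x-sn*y)/1e3,.109+(sn*x+c*y)/1e3,z/1e3],t);return tuple(int(v) for v in (p-[159.5,114.5])*3.5)
def poly(P,col): cv2.polylines(im,[np.array([q(*p) for p in P])],True,col,1)
poly([(-24,-50,125),(118,-50,125),(118,50,125),(-24,50,125)],(0,255,0))
poly([(-36,-65,102),(-12,-65,102),(-12,65,102),(-36,65,102)],(0,0,255))
poly([(-9,-6,165),(103,-6,165),(103,6,165),(-9,6,165)],(255,255,0))
cv2.imwrite("pics/w16c.png",im)
```

```text
(no output)
```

View pics/w16c.png

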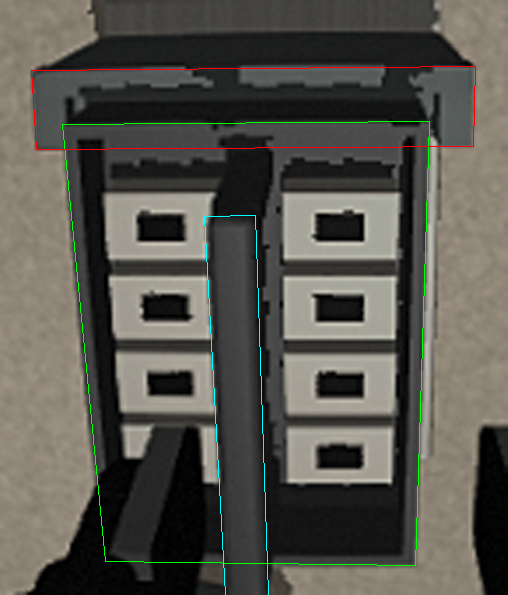

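The overlay of the nominal seated pose matches the caddy within about 1–2 mm, and the robot is clear of everything. I'm handing in.

```bash
python3 -c "
from plant import job
print(job.hand_in())"
```

```text
the job is handed in; nothing more can be done
None
```

The leg is open against its stop, the grey caddy stands on the riser inside the lips, and the job was handed in at about 22 s of the 72 s allowed; no verdict was reported.

- **Leg:** I pushed it round with closed fingers. The force was about 6 to 10 N over the catch, then dropped to 1.6 N as the leg slipped past it. I pressed it against its stop at 10 to 13 N and held it there. The pictures after backing off show it stayed open. The catch being up rests mainly on that drop in force; the pictures only roughly confirm it.
- **Caddy:** I gripped the grey caddy by its bar, carried it over and lowered it at about 9 to 24 mm/s. The wrist force read about 19 N on contact, well under the 90 N limit. It was still held when it seated, and the tool height was within 0.2 mm of the value expected for a flat seat.
- **Last checks:** An overlay of the expected seated pose matched the caddy to about 1 to 2 mm, lined up with the riser and inside the lips. The arm was clear of everything, with wrist force near zero. I saw no sign that a bystander moved, though I did not measure it.
- **Disagreements:** The wrist camera read 1 to 2 mm off sideways compared with the centred grip, and I corrected for that. My estimates of the leg's final angle differed, from 1.59 to 1.645 rad; all are within the stop's range.

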